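# Slide the pepper mill back into its stand

### The job

Push the tall dark-wood pepper mill low on its body so that it slides upright across the deck into the small three-sided wooden stand, until its foot is right up against the stand's back board, then let go of it. Do not lift, tip or carry it, and leave the pale-wood salt mill and the cheeses beside the work where they are.

Things in the scene. Friction and masses are not known exactly. Their poses are not given: they have to be found in the camera images.
- pepper_mill: Tall loose pepper mill of dark wood, round about its upright axis, about 0.28 kg, 161 mm high. Foot: a cylinder 56 mm across from the deck up to 34 mm high; above it a waist narrowing to 33 mm across at 82 mm height, then a head 47 mm across and a small steel nut. Origin at the centre of its underside, z axis up. Pushed at the foot (10 to 35 mm above the deck) it slides; pushed at the waist or head it tips over.
- salt_mill: Loose salt mill of pale wood, same shape and size as the pepper mill; must stay where it stands. Origin at the centre of its underside, z axis up. Fixed foam boxes, up to 90 mm high, stand at the left end of the deck beyond about y = 0.33; an overhead shelf hangs 0.40 m above the deck beyond x = 0.74.
- mill_stand: Three-sided parking stand of brown wood, fixed to the deck, without a floor: back board 104 mm wide, 14 mm thick, 40 mm high; two side rails 12 mm thick, 22 mm high, 80 mm apart inside. Origin on the deck at the place of the centre of the mill's foot when the mill is parked in the middle against the back board. Its own +y axis points out of the open side (the mouth); the face of the back board lies at y = -28 mm, the rails end at y = +32 mm; x runs across the bay, z up.
- pepato: Loose bystander: pale yellow block of cheese, 58 x 105 x 52 mm, origin at the centre of its underside.
- herb_block: Loose bystander: cream-coloured block of cheese with a brown herb crust on top, 67 x 86 x 66 mm, origin at the centre of its underside.
There are look-alikes about, which are no part of the job. Leave any green look-alike of the pepper_mill alone.

How it is judged:
By the outcome, as a careful person would: the job done as asked, in the order asked, and still so for the second after the job is handed in, with the robot touching nothing.
It also fails if it takes over 45 s, if anything falls off the work surface, if the arm or the gripper's body presses on something with over 40 N, if the wrist force passes 120 N, or if a joint passes its speed limit or range.

### The arm

A 6-joint arm with a two-finger parallel gripper is mounted at the origin on a cart in front of the work surface, level with it; the furniture and walls round the work are solid. World frame = base frame: x ahead of the robot, y to its left, z up, the work surface at z = 0. Lengths are in m, angles in degrees, forces in N, time in s.
With the tool pointing down it reaches from about 0.4 to 0.825 m from the base axis. Payload 7 kg.
Tool frame: the origin (TCP) lies midway between the tips of the shut fingers; the grasp point (between the pads) lies r.hold_point_z behind it (r.hold_point_z is the distance from the TCP to the grasp point, in m); z points along the fingers, x is the direction in which the jaws open and shut, and the axes are right-handed (so a half turn about z gives the same grasp; the last joint's range is limited). The gripper opens to 88 mm and grips with 3 to 60 N. Pads are 19 mm wide; open, the fingers measure 130 mm over their backs; the gripper's body (78 mm by 193 mm) begins 47 mm behind the grasp point.
Start: joints at [-57.92, 20.546, 0.682, 0, -70.136, -16.507], TCP at [0.181, -0.65, 0.227] pointing down, gripper open.
Joint ranges: [-176.03, 176.03], [-82.01, 121.73], [-58.28, 71.71], [-173.87, 95.51], [-174.79, -0.11], [-173.66, 173.66]. Speed limits (degrees/s): [136.94, 136.94, 172.46, 180, 180, 180].

### API

Orientations are given as [roll, pitch, yaw] about the fixed x, y, z axes, in that order (R = Rz(yaw) Ry(pitch) Rx(roll)).
In Python, from plant import get_state, viewer, close_job, r gives the robot as it stands.
- The arm moves only by the tool apply_moves, never from a script. Its argument "plan" is a list of rows, each a list of 3 entries, a list of its own where there are three numbers: the closure in counts, from 0 (fully open) to 255 (shut), then the shift along the tool's x, y, z in units of 50 mm (1.0 is 50 mm), then the turn about the tool's z in units of 6 degrees (1.0 is 6 degrees). A call has 1 to 12 rows; each row shifts and turns the commanded pose from where the row before left it, along the tool's axes as they then stand; what a row does not reach is not made up. A row lasts 1/8 s, in which the tool goes at most 62.5 mm and 10.7 degrees, less where a joint would pass 70% of its speed; a pose out of reach is approached as far as the arm can. A call is refused whole if a number of a shift passes 1 or a number of a turn 1, either way. A call with a gripper value outside its range is refused whole. The fingers move at their own pace and stop on an object; "squeeze" is the grip in N (left out, the last holds). Time passes only in rows, so rows that do not move let the fingers close. It gives the time, the measured TCP pose, the force and the opening at its end, in the units of the state.
- get_state(): the state, without advancing time (a new reading comes with each control period).
- viewer.capture(name): name is "scene" or "top" or "wrist"; returns a dict with "frame" (420x560x3 uint8, blue, green, red), "K" (3x3 intrinsics, pixels), "D" ([k1, k2, p1, p2, k3] as OpenCV has them; the pictures are not rectified), "R" (3x3) and "t" (3): a world point X has camera coordinates R X + t; the wrist camera has in their place "mount" (4x4, takes a point from camera to tool coordinates, whose origin is the TCP and whose axes are the tool frame's). Camera axes: x right, y down, z forward; pixel columns grow to the right and rows downward; lengths in m; the calibration is good to about 2 mm. A picture is of the moment at which its call begins: read the wrist's pose just before it. There is no depth.
- close_job(): hands the job in, once; it reports no verdict.
The state is a dict: "time_s": time; "joints": joint angles; "qd": joint speeds; "joint_torque": joint torques, N m; "tcp_pos": TCP position; "eef_rot": TCP orientation; "contact_force": force on the tool from outside, world axes, zero at the start; "moment": the same for the moment, N m; "gripper_width": finger opening in m.
Only numpy, scipy, OpenCV 4.12 (cv2) and the standard library are available. Lean on these libraries where they do the work, as an engineer would, in place of code of your own. Each camera call takes 0.05 s, during which the arm holds its last target.

## Working session

There is one attempt and no reset: what is moved stays moved. The work goes in short steps, Python scripts to look and compute and a tool call to move; the robot and the scene stay as the last step left them, time stands still between calls to the robot, and variables do not carry over. Pictures are saved under pics/ and viewed, and the job is handed in when it is done.

Besides the shell and the picture viewer there is one more tool, called after ">>>" by a JSON object that holds its "api" and its "payload". apply_moves: Moves the arm, as the interface text tells. Its arguments: {"type":"object","properties":{"plan":{"type":"array","items":{"type":"array"}},"squeeze":{"type":"number"}},"required":["plan"]}

```bash
ls; mkdir -p pics; cat > cap.py <<'E'
import cv2,sys,pickle
from plant import get_state, viewer, r
def cap(n,tag):
    s=get_state(); c=viewer.capture(n); c['state']=s
    cv2.imwrite(f'pics/{n}_{tag}.png',c['frame']); pickle.dump(c,open(f'{n}_{tag}.pkl','wb')); return c
E
python3 - <<'E'
from cap import *
s=get_state(); print(s, r.hold_point_z)
for n in('scene','top','wrist'):
    c=cap(n,'0'); print(n,c['K'],c['D'],c.get('t'))
E
```

```text
pics
{'time_s': 0.0, 'joints': array([-5.79213291e+01,  2.05920734e+01,  6.33269355e-01, -2.18845878e-02,
       -7.01346886e+01, -1.65077118e+01]), 'qd': array([-0.1537119 , -0.00246531, -0.04554755,  0.0968015 , -0.08186111,
       -0.03485007]), 'joint_torque': array([-5.36384887e-04, -5.82721031e+01,  2.93068510e+01,  6.99753553e+00,
        6.93037538e-03, -1.14324419e-04]), 'tcp_pos': array([ 0.18105255, -0.64975427,  0.22560609]), 'eef_rot': array([-1.79993156e+02, -9.54852118e-02,  1.05563500e+02]), 'contact_force': array([ 0.45049667,  0.15555093, -0.22630832]), 'moment': array([-0.0045894 ,  0.03845136, -0.001859  ]), 'gripper_width': 0.08780546545332299} 0.0188
scene [[470.86370982   0.         276.403227  ]
 [  0.         470.86370982 204.76849755]
 [  0.           0.           1.        ]] [-0.00874332  0.          0.          0.          0.        ] [0.47382914 0.18050663 0.73463044]
top [[459.56779955   0.         274.49476267]
 [  0.         459.56779955 210.31258485]
 [  0.           0.           1.        ]] [-0.04447897  0.          0.          0.          0.        ] [-0.00415288  0.53208778  0.83909432]
wrist [[293.2582387    0.         280.83992041]
 [  0.         293.2582387  212.93927722]
 [  0.           0.           1.        ]] [-0.01781701  0.          0.          0.          0.        ] None
```

View pics/scene_0.png

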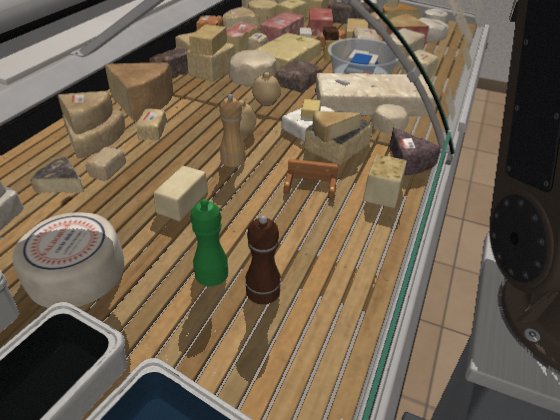

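View pics/top_0.png

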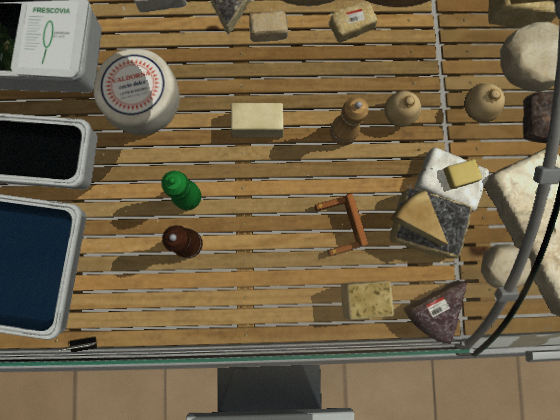

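View pics/wrist_0.png

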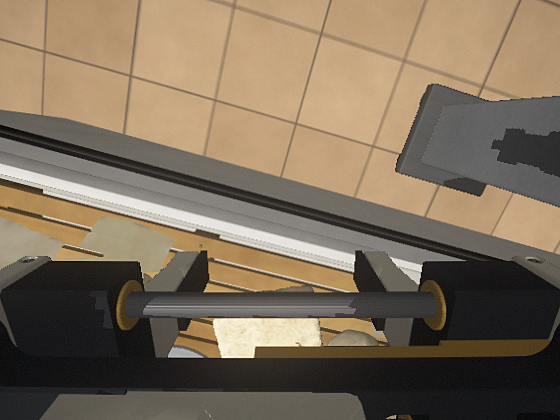

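```bash
python3 - <<'E'
import cv2,pickle,numpy as np
t=pickle.load(open('top_0.pkl','rb'));s=pickle.load(open('scene_0.pkl','rb'))
a=cv2.resize(t['frame'][160:280,140:240],None,fx=4,fy=4,interpolation=cv2.INTER_CUBIC)
b=cv2.resize(t['frame'][180:270,300:380],None,fx=5,fy=5,interpolation=cv2.INTER_CUBIC)
b=cv2.copyMakeBorder(b,0,max(0,a.shape[0]-b.shape[0]),0,0,cv2.BORDER_CONSTANT)
cv2.imwrite('pics/crop_top.png',np.hstack([a,b]))
a=cv2.resize(s['frame'][190:320,180:300],None,fx=3,fy=3,interpolation=cv2.INTER_CUBIC)
b=cv2.resize(s['frame'][140:210,270:350],None,fx=5,fy=5,interpolation=cv2.INTER_CUBIC)
h=max(a.shape[0],b.shape[0]);p=lambda i:cv2.copyMakeBorder(i,0,h-i.shape[0],0,0,cv2.BORDER_CONSTANT)
cv2.imwrite('pics/crop_scene.png',np.hstack([p(a),p(b)]))
for c in(t,s): print(-c['R'].T@c['t'],c['R'])
E
```

```text
[0.40981887 0.00210017 0.90512873] [[-0.02770383 -0.99942692  0.01945072]
 [-0.98988201  0.02471997 -0.13972308]
 [ 0.13916218 -0.02312478 -0.98999956]]
[0.26531033 0.60789903 0.59736738] [[-0.916791   -0.39887196  0.01988535]
 [-0.26805938  0.57768679 -0.77098777]
 [ 0.2960379  -0.71216511 -0.63653941]]
```

View pics/crop_top.png

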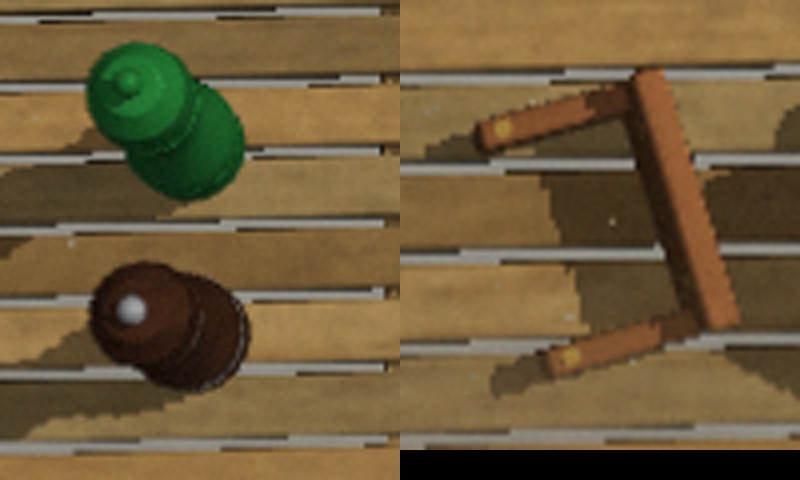

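View pics/crop_scene.png

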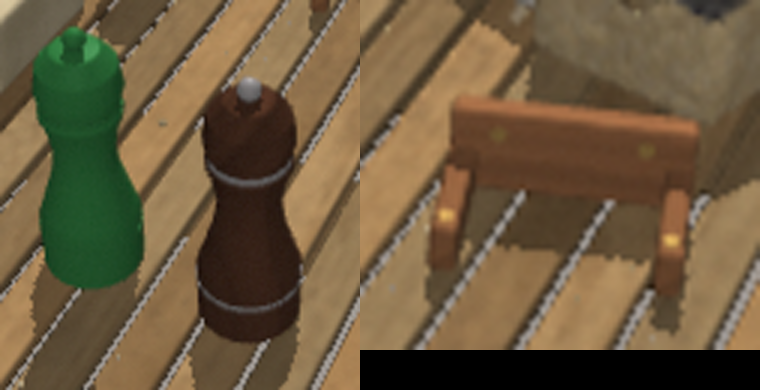

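```bash
cat > geo.py <<'E'
import cv2,pickle,numpy as np
def ray(c,uv):
    p=cv2.undistortPoints(np.array([[uv]],float),c['K'],c['D'])[0,0]
    o=-c['R'].T@c['t']; d=c['R'].T@np.array([p[0],p[1],1]); return o,d/np.linalg.norm(d)
def onz(c,uv,z):
    o,d=ray(c,uv); return (o+d*(z-o[2])/d[2])[:3]
def tri(c1,u1,c2,u2):
    A=np.zeros((3,3));b=np.zeros(3);R=[ray(c1,u1),ray(c2,u2)]
    for o,d in R:
        P=np.eye(3)-np.outer(d,d);A+=P;b+=P@o
    X=np.linalg.solve(A,b); return X,[np.linalg.norm(np.cross(X-o,d)) for o,d in R]
def proj(c,X):
    rv=cv2.Rodrigues(c['R'])[0]; return cv2.projectPoints(np.array(X,float).reshape(-1,3),rv,c['t'],c['K'],c['D'])[0][:,0]
E
python3 - <<'E'
from geo import *
np.set_printoptions(precision=4,suppress=True)
t=pickle.load(open('top_0.pkl','rb'));s=pickle.load(open('scene_0.pkl','rb'))
print('nut',tri(t,(172.75,237.4),s,(263,219.7)))
# foot right/bottom silhouette
for n,c,roi in(('top',t,(140,215,225,262)),('scene',s,(235,285,210,310))):
    f=c['frame'].astype(int);x0,x1,y0,y1=roi
    m=((f.sum(2)<190)&(f[:,:,2]>f[:,:,0]))
    hsv=cv2.cvtColor(c['frame'],cv2.COLOR_BGR2HSV)
    print(n,[hsv[y,x] for x,y in ([(190,247),(175,245),(160,258)] if n=='top' else [(262,290),(262,240),(250,310)])])
# stand
C=lambda x,y:((x-400)/5+300-.4,y/5+180-.4)
S=lambda x,y:((x-360)/5+270-.4,y/5+140-.4)
tp=[(635,72),(662,70),(740,322),(712,328)]
for p in tp: print('bb',onz(t,C(*p),.04))
for p in [(478,130),(486,153),(546,352),(556,377)]: print('rail end',onz(t,C(*p),.022))
for p in [(453,97),(699,122)]: print('scene bb top back?',onz(s,S(*p),.04))
for p in [(450,108),(697,138)]: print('scene bb top front',onz(s,S(*p),.04))
E
```

```text
nut (array([0.4748, 0.1518, 0.1553]), [np.float64(7.187298373615197e-05), np.float64(7.187298373625281e-05)])
top [array([ 11, 141,  38], dtype=uint8), array([ 11, 149,  48], dtype=uint8), array([ 20, 129,  79], dtype=uint8)]
scene [array([ 10, 154,  48], dtype=uint8), array([ 11, 150,  46], dtype=uint8), array([ 16, 109,  96], dtype=uint8)]
bb [ 0.5596 -0.1574  0.04  ]
bb [ 0.5601 -0.1678  0.04  ]
bb [ 0.4626 -0.1926  0.04  ]
bb [ 0.4607 -0.1818  0.04  ]
rail end [ 0.5412 -0.0981  0.022 ]
rail end [ 0.5321 -0.1008  0.022 ]
rail end [ 0.4543 -0.1209  0.022 ]
rail end [ 0.4446 -0.1243  0.022 ]
scene bb top back? [ 0.5624 -0.1652  0.04  ]
scene bb top back? [ 0.4623 -0.1919  0.04  ]
scene bb top front [ 0.5605 -0.1571  0.04  ]
scene bb top front [ 0.4595 -0.1804  0.04  ]
```

```bash
python3 - <<'E'
from geo import *
np.set_printoptions(precision=4,suppress=True)
w=pickle.load(open('wrist_0.pkl','rb')); print(w['mount'])
from plant import r
print([a for a in dir(r) if not a.startswith('_')])
E
```

```text
[[ 1.     -0.0005  0.0002 -0.0007]
 [ 0.0004  0.9524  0.3048 -0.0827]
 [-0.0003 -0.3048  0.9524 -0.1571]
 [ 0.      0.      0.      1.    ]]
['Unreachable', 'hold_point_z']
```

```bash
python3 - <<'E'
from geo import *
np.set_printoptions(precision=3,suppress=True)
t=pickle.load(open('top_0.pkl','rb'));s=pickle.load(open('scene_0.pkl','rb'))
for uv in[(548,175),(510,293),(478,340),(280,348)]:
    o,d=ray(t,uv)
    print(uv)
    for z in(0,.05,.1,.15,.2,.3,.4,.5): 
        X=o+d*(z-o[2])/d[2]; print(z,X,proj(s,X)[0])
w=pickle.load(open('wrist_0.pkl','rb'))['frame']
cv2.imwrite('pics/w0b.png',cv2.resize(w[200:420],None,fx=1.42,fy=1.42,interpolation=cv2.INTER_CUBIC))
b=cv2.resize(s['frame'][0:220,300:500],None,fx=2.7,fy=2.7,interpolation=cv2.INTER_CUBIC); cv2.imwrite('pics/tube.png',b)
E
```

```text
(548, 175)
0 [ 0.597 -0.587  0.   ] [333.391  91.965]
0.05 [ 0.586 -0.555  0.05 ] [335.052  80.545]
0.1 [ 0.576 -0.522  0.1  ] [336.871  68.037]
0.15 [ 0.566 -0.49   0.15 ] [338.871  54.278]
0.2 [ 0.555 -0.457  0.2  ] [341.081  39.07 ]
0.3 [ 0.535 -0.392  0.3  ] [346.276   3.294]
0.4 [ 0.514 -0.327  0.4  ] [352.847 -41.996]
0.5 [ 0.493 -0.262  0.5  ] [ 361.418 -101.14 ]
(510, 293)
0 [ 0.36  -0.482  0.   ] [410.022 127.57 ]
0.05 [ 0.362 -0.455  0.05 ] [410.839 114.285]
0.1 [ 0.365 -0.429  0.1  ] [411.728  99.777]
0.15 [ 0.368 -0.402  0.15 ] [412.702  83.872]
0.2 [ 0.371 -0.375  0.2  ] [413.77   66.358]
0.3 [ 0.376 -0.322  0.3  ] [416.255  25.424]
0.4 [ 0.382 -0.268  0.4  ] [419.343 -25.857]
0.5 [ 0.387 -0.215  0.5  ] [423.282 -91.925]
(478, 340)
0 [ 0.271 -0.409  0.   ] [441.438 150.048]
0.05 [ 0.279 -0.387  0.05 ] [441.857 135.516]
0.1 [ 0.287 -0.364  0.1  ] [442.31  119.677]
0.15 [ 0.294 -0.341  0.15 ] [442.802 102.349]
0.2 [ 0.302 -0.318  0.2  ] [443.338  83.314]
0.3 [ 0.317 -0.273  0.3  ] [444.567  39.006]
0.4 [ 0.333 -0.228  0.4  ] [446.06  -16.137]
0.5 [ 0.348 -0.182  0.5  ] [447.91  -86.585]
(280, 348)
0 [ 0.27  -0.022  0.   ] [409.418 258.699]
0.05 [ 0.278 -0.021  0.05 ] [410.614 237.328]
0.1 [ 0.286 -0.02   0.1  ] [411.901 214.259]
0.15 [ 0.293 -0.018  0.15 ] [413.287 189.285]
0.2 [ 0.301 -0.017  0.2  ] [414.785 162.165]
0.3 [ 0.317 -0.014  0.3  ] [418.171 100.297]
0.4 [ 0.332 -0.011  0.4  ] [422.2    25.696]
0.5 [ 0.347 -0.009  0.5  ] [427.061 -65.88 ]
```

View pics/w0b.png

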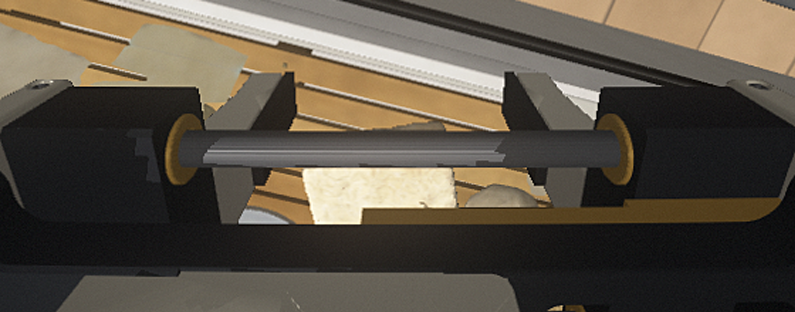

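View pics/tube.png

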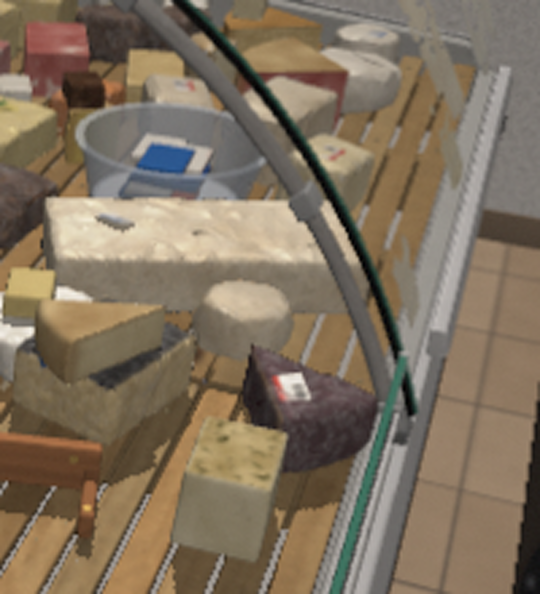

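>>> {"api": "apply_moves", "payload": {"plan": [[0,[0.7,0.45,-0.2],0],[0,[0.7,0.45,-0.2],0],[0,[0.7,0.45,-0.2],0],[0,[0.7,0.45,-0.2],0],[0,[0.7,0.45,-0.2],0],[0,[0.7,0.45,-0.2],0],[0,[0.7,0.6,0],0],[0,[0.7,0.6,0],0],[0,[0.7,0.6,0],0],[0,[0.7,0.6,0],0]]}}

```text
time_s: 1.4
tcp_pos: [0.3331, -0.2432, 0.2866]
eef_rot: [180.0, 0.0, 105.6]
contact_force: [0.2, 0.2, 0.1]
gripper_width: 0.0874
```

```bash
python3 - <<'E'
from cap import *
import numpy as np
a=cap('scene','1')['frame'];b=cap('top','1')['frame']
cv2.imwrite('pics/both1.png',np.hstack([cv2.resize(a[0:300,200:560],None,fx=1.11,fy=1.11),cv2.resize(b[120:420,200:560],None,fx=1.11,fy=1.11)]))
E
```

```text
(no output)
```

View pics/both1.png

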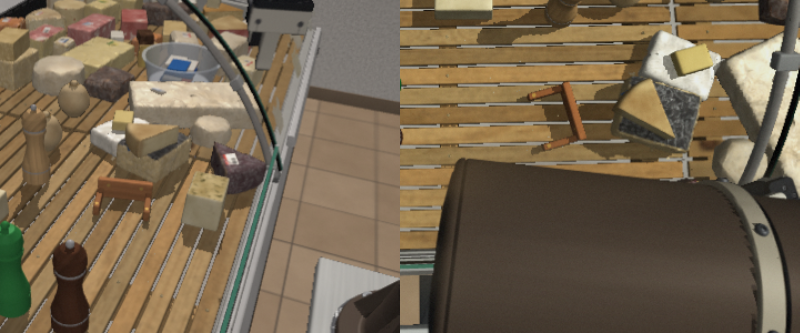

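>>> {"api": "apply_moves", "payload": {"plan": [[0,[0.8,0.65,0],0],[0,[0.8,0.65,0],0],[0,[0.8,0.65,0],0],[0,[0.8,0.65,0],0],[0,[0.6,0.3,0],0],[0,[0,0,0],0]]}}

```text
time_s: 2.25
tcp_pos: [0.4218, -0.0212, 0.2863]
eef_rot: [-180.0, -0.0, 105.7]
contact_force: [0.2, -0.1, 0.2]
gripper_width: 0.0879
```

```bash
python3 - <<'E'
from cap import *
import numpy as np
a=cap('scene','2')['frame'];b=cap('top','2')['frame']
cv2.imwrite('pics/both2.png',np.hstack([cv2.resize(a[0:300,200:560],None,fx=1.11,fy=1.11),cv2.resize(b[120:420,200:560],None,fx=1.11,fy=1.11)]))
E
```

```text
(no output)
```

View pics/both2.png

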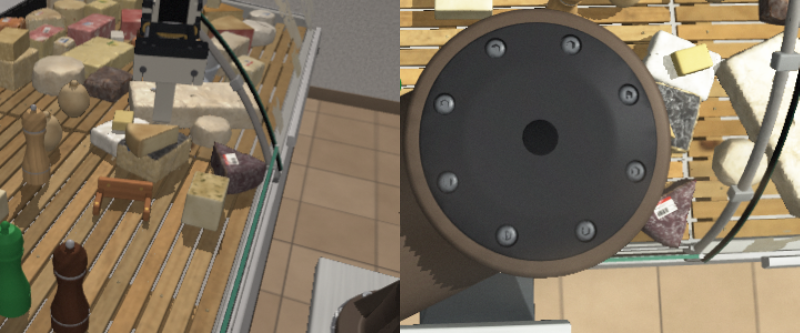

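```bash
python3 - <<'E'
from geo import *
s=pickle.load(open('scene_2.pkl','rb'))
cv2.imwrite('pics/g2.png',cv2.resize(s['frame'][0:130,290:420],None,fx=4.5,fy=4.5,interpolation=cv2.INTER_CUBIC))
# project tool-frame reference points
st=s['state'];y=np.radians(105.65)
X=np.array([np.cos(y),np.sin(y),0]);Y=np.array([np.sin(y),-np.cos(y),0]);Z=np.array([0,0,-1.])
for p in[(0,0,0),(.065,-.0095,0),(.065,.0095,0),(.0965,-.039,-.066),(.0965,.039,-.066),(.0965,-.039,-.12),(.0965,.039,-.12)]:
    q=proj(s,st['tcp_pos']+p[0]*X+p[1]*Y+p[2]*Z)[0]; print(p,q,(q-[290,0])*4.5)
E
```

```text
(0, 0, 0) [345.20400966  92.27450277] [248.41804346 415.23526247]
(0.065, -0.0095, 0) [351.0246943  114.05271861] [274.61112434 513.23723373]
(0.065, 0.0095, 0) [337.06285431 112.87439938] [211.78284441 507.9347972 ]
(0.0965, -0.039, -0.066) [381.48141991  80.15436623] [411.66638958 360.69464805]
(0.0965, 0.039, -0.066) [317.54793142  75.2016051 ] [123.96569139 338.40722297]
(0.0965, -0.039, -0.12) [389.06085447  35.93428025] [445.77384513 161.70426111]
(0.0965, 0.039, -0.12) [321.04088026  31.24246158] [139.68396116 140.59107712]
```

View pics/g2.png

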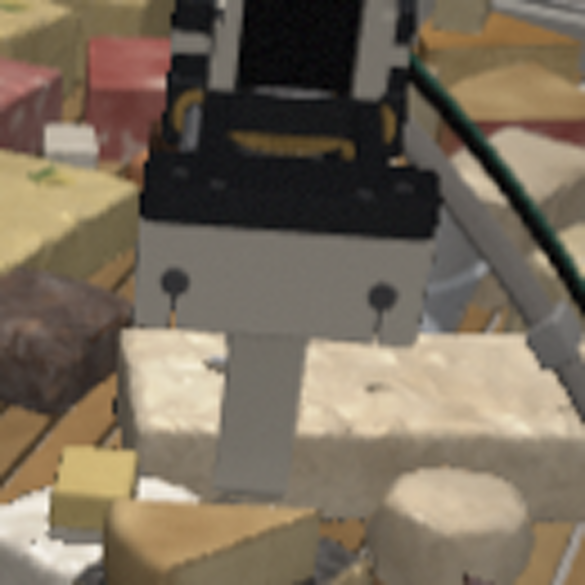

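>>> {"api": "apply_moves", "payload": {"plan": [[0,[0.27,-0.96,0],0],[0,[0.27,-0.96,0],0],[0,[0.27,-0.96,0],0],[0,[0,0,0],0]]}}

```text
time_s: 2.85
tcp_pos: [0.2698, -0.0233, 0.2872]
eef_rot: [179.7, -0.2, 105.7]
contact_force: [0.5, 0.4, 0.9]
gripper_width: 0.0875
```

```bash
python3 - <<'E'
from plant import *
s=get_state();print({k:(v.round(3) if hasattr(v,'round') else v) for k,v in s.items()})
E
```

```text
{'time_s': 2.85, 'joints': array([ 4.01300e+01, -2.65870e+01, -3.54530e+01, -2.00000e-02,
       -8.07620e+01, -1.14444e+02]), 'qd': array([-2.775,  5.812,  2.554,  0.566,  2.53 ,  3.248]), 'joint_torque': array([ 1.019,  3.047, 29.627,  6.971, -0.694, -0.833]), 'tcp_pos': array([ 0.27 , -0.023,  0.287]), 'eef_rot': array([ 1.79669e+02, -1.72000e-01,  1.05683e+02]), 'contact_force': array([0.489, 0.444, 0.913]), 'moment': array([ 0.011, -0.124, -0.028]), 'gripper_width': 0.08745692033807258}
```

```bash
python3 - <<'E'
import pickle,numpy as np
from plant import *
S=[pickle.load(open(f,'rb'))['state'] for f in('top_0.pkl','scene_1.pkl','scene_2.pkl')]+[get_state()]
for s in S:
    q=np.radians(s['joints']);p=s['tcp_pos'];c,sn=np.cos(q[0]),np.sin(q[0])
    print(s['joints'].round(2),'rho',c*p[0]+sn*p[1],'lat',-sn*p[0]+c*p[1],'z',p[2],s['eef_rot'].round(2))
A=[];b=[]
for s in S:
    q=np.radians(s['joints']);p=s['tcp_pos'];c,sn=np.cos(q[0]),np.sin(q[0])
    # unknown L1,L2,e(offset perp forearm),rho0,zc
    f=q[1]-q[2]
    A.append([np.sin(q[1]),np.cos(f),0,]);b.append(c*p[0]+sn*p[1])
    A.append([np.cos(q[1]),-np.sin(f),1]);b.append(p[2])
x,res,_,_=np.linalg.lstsq(np.array(A),np.array(b),rcond=None);print(x,np.array(A)@x-b)
E
```

```text
[-5.792e+01  2.059e+01  6.400e-01 -2.000e-02 -7.014e+01 -1.651e+01] rho 0.6467269764826242 lat -0.19166976297473778 z 0.22565457650092963 [-1.7999e+02 -9.0000e-02  1.0557e+02]
[-8.420e+00 -7.640e+00 -2.397e+01 -1.000e-02 -7.364e+01 -6.601e+01] rho 0.3650908123878842 lat -0.19175884817475178 z 0.2866139041351815 [179.98   0.   105.56]
[ 2.412e+01 -6.470e+00 -2.304e+01 -1.000e-02 -7.346e+01 -9.838e+01] rho 0.37635360128177114 lat -0.19173988889383048 z 0.2862583802741603 [-179.96   -0.    105.73]
[ 4.0130e+01 -2.6590e+01 -3.5450e+01 -2.0000e-02 -8.0760e+01 -1.1444e+02] rho 0.1912557688360923 lat -0.19167047890854824 z 0.2872342174969391 [ 1.7967e+02 -1.7000e-01  1.0568e+02]
[ 0.59812972  0.46373957 -0.17593768] [-4.70681763e-04  7.26372763e-05  4.44001418e-04 -1.54597061e-04
  7.69087189e-04 -1.54297885e-04 -7.56113938e-04  2.36257669e-04]
```

```bash
python3 - <<'E'
from geo import *
np.set_printoptions(precision=4,suppress=True)
t=pickle.load(open('top_0.pkl','rb'));s=pickle.load(open('scene_0.pkl','rb'))
print('green nut',tri(t,(171.6,180.1),s,(204.2,201.5)))
print('herb',[onz(t,p,.066) for p in[(347,285),(390,284),(393,317),(348,319)]])
print('pepato',[onz(t,p,.052) for p in[(232,103),(282,103),(283,137),(232,137)]])
print('wheel', onz(t,(180,90),.06),'tray',onz(t,(97,170),.08),onz(t,(82,240),.08))
E
```

```text
green nut (array([0.5696, 0.1535, 0.1574]), [np.float64(8.308516315850049e-05), np.float64(8.308516315832509e-05)])
herb [array([ 0.3878, -0.1451,  0.066 ]), array([ 0.3872, -0.2239,  0.066 ]), array([ 0.3281, -0.2259,  0.066 ]), array([ 0.3273, -0.1441,  0.066 ])]
pepato [array([0.7421, 0.0588, 0.052 ]), array([ 0.74  , -0.0383,  0.052 ]), array([ 0.6715, -0.0381,  0.052 ]), array([0.6737, 0.0597, 0.052 ])]
wheel [0.7677 0.1583 0.06  ] tray [0.6086 0.3065 0.08  ] [0.4806 0.3302 0.08  ]
```

>>> {"api": "apply_moves", "payload": {"plan": [[255,[0,0,0],0],[255,[0,0,0],0],[255,[0,0,0],0],[255,[0,0,0],0],[255,[0,0,0],0],[255,[0,0,0],0],[255,[0,0,0],0],[255,[0,0,0],0]]}}

```text
time_s: 3.85
tcp_pos: [0.2719, -0.0223, 0.2866]
eef_rot: [180.0, -0.0, 105.6]
contact_force: [-0.8, -0.2, 0.6]
gripper_width: 0.013
```

```bash
python3 - <<'E'
from cap import *
a=cap('wrist','3')['frame']
E
```

```text
(no output)
```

View pics/wrist_3.png

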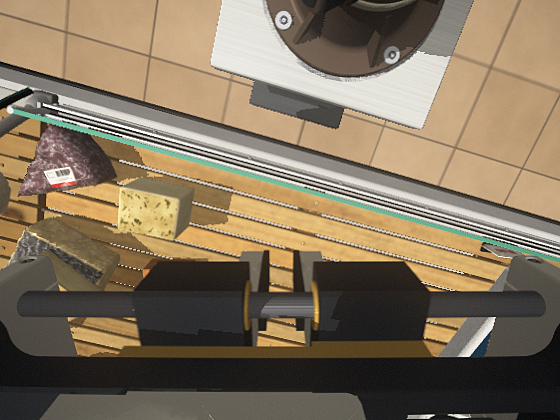

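>>> {"api": "apply_moves", "payload": {"plan": [[255,[-0.6,-0.3,-0.7],0],[255,[-0.6,-0.3,-0.7],0],[255,[-0.6,-0.4,-0.7],0],[255,[-0.6,-0.4,-0.7],0],[255,[-0.6,-0.4,-0.7],0],[255,[-0.6,-0.4,-0.7],0],[255,[-0.4,-0.4,-0.7],0],[255,[0,0,0],0]]}}

```text
time_s: 4.9
tcp_pos: [0.2001, -0.2515, 0.5334]
eef_rot: [179.9, 0.1, 105.3]
contact_force: [0.7, 0.5, -1.5]
gripper_width: 0.0003
```

>>> {"api": "apply_moves", "payload": {"plan": [[255,[0.06,-0.74,-0.3],0],[255,[0.06,-0.74,-0.3],0],[255,[0.06,-0.74,-0.3],0],[255,[0.06,-0.74,-0.3],0],[255,[0.06,-0.74,-0.3],0],[255,[0.06,-0.74,-0.3],0],[255,[0.06,-0.74,-0.3],0],[255,[0.06,-0.74,-0.3],0],[255,[0.06,-0.74,-0.3],0],[255,[0.06,-0.74,-0.3],0],[255,[0,0,0],0]]}}

```text
time_s: 6.28
tcp_pos: [-0.1653, -0.3213, 0.6808]
eef_rot: [180.0, -0.1, 105.4]
contact_force: [0.3, -0.4, 0.0]
gripper_width: 0.0009
```

```bash
cat > st.py <<'E'
from plant import *
import numpy as np
s=get_state();print({k:(v.round(3).tolist() if hasattr(v,'round') else v) for k,v in s.items() if k in('time_s','joints','tcp_pos','eef_rot','contact_force')})
E
python3 st.py
```

```text
{'time_s': 6.275, 'joints': [-85.169, -7.127, 27.453, -0.005, -124.713, 10.519], 'tcp_pos': [-0.165, -0.321, 0.681], 'eef_rot': [179.972, -0.131, 105.352], 'contact_force': [0.264, -0.374, 0.015]}
```

>>> {"api": "apply_moves", "payload": {"plan": [[255,[0,0,-0.8],0],[255,[0,0,-0.8],0],[255,[0,0,-0.8],0],[255,[0,0,-0.8],0],[255,[0,0,-0.4],0],[255,[0,0,0],0]]}}

```text
time_s: 7.02
tcp_pos: [-0.1591, -0.3113, 0.8345]
eef_rot: [-179.2, 0.6, 105.7]
contact_force: [0.0, 0.4, 1.2]
gripper_width: 0.0005
```

```bash
python3 st.py
```

```text
{'time_s': 7.025, 'joints': [-82.908, 7.996, 71.712, 1.526, -152.975, 9.924], 'tcp_pos': [-0.159, -0.311, 0.834], 'eef_rot': [-179.206, 0.621, 105.657], 'contact_force': [0.019, 0.364, 1.215]}
```

>>> {"api": "apply_moves", "payload": {"plan": [[255,[0,0,-0.8],0],[255,[0,0,-0.8],0],[255,[0,0,-0.8],0],[255,[0,0,-0.8],0],[255,[0,0,0],0]]}}

```text
time_s: 7.65
tcp_pos: [-0.1378, -0.2691, 0.8626]
eef_rot: [-175.7, 2.5, 105.7]
contact_force: [0.3, 0.5, 0.3]
gripper_width: 0.0008
```

```bash
cat >> st.py <<'E'
from scipy.spatial.transform import Rotation as Ro
R=Ro.from_euler('xyz',s['eef_rot'],degrees=True).as_matrix()
z=R[:,2];print('toolz',z.round(4),'tilt',np.degrees(np.arccos(-z[2])).round(2),'az',np.degrees(np.arctan2(z[1],z[0])).round(1))
E
python3 st.py
```

```text
{'time_s': 7.65, 'joints': [-71.043, 4.506, 71.71, 10.346, -154.62, 6.145], 'tcp_pos': [-0.138, -0.269, 0.863], 'eef_rot': [-175.717, 2.466, 105.743], 'contact_force': [0.322, 0.452, 0.336]}
toolz [-0.0602 -0.0616 -0.9963] tilt 4.94 az -134.4
```

>>> {"api": "apply_moves", "payload": {"plan": [[255,[-0.63,0.03,-0.7],0],[255,[-0.63,0.03,-0.7],0],[255,[-0.63,0.03,-0.7],0],[255,[-0.63,0.03,-0.7],0],[255,[0,0,0],0]]}}

```text
time_s: 8.28
tcp_pos: [-0.0742, -0.3407, 0.863]
eef_rot: [-172.1, 4.6, 106.1]
contact_force: [0.1, -0.0, -0.0]
gripper_width: 0.0006
```

```bash
python3 st.py
```

```text
{'time_s': 8.275, 'joints': [-58.622, 8.024, 71.643, 18.008, -150.032, 0.288], 'tcp_pos': [-0.074, -0.341, 0.863], 'eef_rot': [-172.055, 4.631, 106.078], 'contact_force': [0.111, -0.023, -0.015]}
toolz [-0.1107 -0.1151 -0.9872] tilt 9.19 az -133.9
```

```bash
cat > fk.py <<'E'
import numpy as np
from scipy.spatial.transform import Rotation as Ro
from scipy.optimize import least_squares
def fk(q,P):
    h,L1,L2,o1,o2,d,s4,psi=P
    q=np.radians(q)
    ry=lambda a:Ro.from_euler('y',a).as_matrix(); rx=lambda a:Ro.from_euler('x',a).as_matrix()
    R=Ro.from_euler('z',q[0]).as_matrix(); p=R@[0,o1,h]
    R=R@ry(q[1]); p=p+R@[0,0,L1]
    R=R@ry(-q[2])@rx(s4*q[3]); p=p+R@[L2,o2,0]
    R=R@ry(-q[4]); p=p+R@[d,0,0]   # tool axis = local x
    R=R@rx(-q[5]+psi)
    # tool frame: z=local x
    M=np.array([[0,0,1],[0,1,0],[-1,0,0]],float) # columns: tool x,y,z in local
    return p,R@M
E
cat > fit.py <<'E'
from fk import *
import pickle
D=[([-57.92,20.59,.64,-.02,-70.14,-16.51],[.18105,-.64975,.2256],[-179.993,-.095,105.563]),
([-85.169,-7.127,27.453,-.005,-124.713,10.519],[-.165,-.3213,.6808],[179.972,-.131,105.352]),
([-82.908,7.996,71.712,1.526,-152.975,9.924],[-.159,-.3113,.8345],[-179.206,.621,105.657]),
([-71.043,4.506,71.71,10.346,-154.62,6.145],[-.138,-.2691,.8626],[-175.717,2.466,105.743]),
([-58.622,8.024,71.643,18.008,-150.032,.288],[-.0742,-.3407,.863],[-172.055,4.631,106.078]),
([24.12,-6.47,-23.04,-.01,-73.46,-98.38],[.4218,-.0212,.28626],[-179.96,0,105.73])]
best=None
for s4 in(1,-1):
  for psi0 in(0,np.pi/2,np.pi,-np.pi/2):
    def f(x):
        P=[x[0],x[1],x[2],x[3],x[4],x[5],s4,x[6]]
        r=[]
        for q,p,e in D:
            pp,R=fk(q,P); r+=list(pp-p)
            r+=list(.2*(Ro.from_matrix(R.T@Ro.from_euler('xyz',e,degrees=True).as_matrix()).as_rotvec()))
        return r
    s=least_squares(f,[.2,.598,.464,-.1,-.09,.38,psi0]);
    if best is None or s.cost<best[0]: best=(s.cost,s4,s.x,np.abs(s.fun).max())
print(best)
E
python3 fit.py
```

```text
(np.float64(5.936467916637016e-08), -1, array([ 1.99671761e-01,  6.01535062e-01,  4.63613359e-01,  2.62828964e-04,
       -1.91981904e-01,  3.78889142e-01,  1.71153779e-05]), np.float64(0.00022306910509231614))
```

```bash
cat > sim.py <<'E'
from fk import *
P=[.19967,.60154,.46361,.00026,-.19198,.37889,-1,0]
lo=np.array([-176.03,-82.01,-58.28,-173.87,-174.79,-173.66]);hi=np.array([176.03,121.73,71.71,95.51,-.11,173.66])
vmax=.7*np.array([136.94,136.94,172.46,180,180,180])/8
def step(q,row,w,keep=None):
    p,R=fk(q,P) if keep is None else keep
    tp=p+R@(np.array(row[0])*.05); tR=R@Ro.from_euler('z',row[1]*6,degrees=True).as_matrix()
    def f(x):
        pp,RR=fk(x,P); return np.r_[pp-tp,w*Ro.from_matrix(RR.T@tR).as_rotvec()]
    s=least_squares(f,np.clip(q,lo+1e-6,hi-1e-6),bounds=(lo,hi),x_scale=10.)
    dq=s.x-q; k=min(1,1/np.max(np.abs(dq)/vmax)); return q+k*dq,k,s.cost
def info(q):
    p,R=fk(q,P);z=R[:,2]; return p.round(4),'tilt %.2f az %.1f'%(np.degrees(np.arccos(-z[2])),np.degrees(np.arctan2(z[1],z[0]))),np.round(q,1)
E
python3 - <<'E'
from sim import *
for w in(.1,.2,.3,.5,1):
    q=np.array([-85.169,-7.127,27.453,-.005,-124.713,10.519])
    for r in [-.8]*4+[-.4,0]: q,k,c=step(q,((0,0,r),0),w)
    print(w,info(q))
    for r in [-.8]*4+[0]: q,k,c=step(q,((0,0,r),0),w)
    print('  ',info(q))
    for i in range(4): q,k,c=step(q,((-.63,.03,-.7),0),w)
    print('  ',info(q))
E
```

```text
0.1 (array([-0.1634, -0.319 ,  0.8543]), 'tilt 7.50 az -137.6', array([ -77.2,    8. ,   71.7,   12.9, -149.4,   13.9]))
   (array([-0.1263, -0.278 ,  0.9846]), 'tilt 35.43 az -131.1', array([ -34.6,    4.4,   70.2,   64.5, -140.4,   17.2]))
   (array([-0.0112, -0.3013,  1.1128]), 'tilt 62.57 az -125.2', array([ -12. ,    9.6,   67.4,   93.6, -125.2,   16.4]))
0.2 (array([-0.1622, -0.3163,  0.8446]), 'tilt 4.53 az -138.8', array([ -79.8,    8.1,   71.7,    8. , -151. ,   12.3]))
   (array([-0.1309, -0.2771,  0.938 ]), 'tilt 24.88 az -133.4', array([ -46. ,    4.8,   71.7,   48.3, -145.8,   14.7]))
   (array([-0.0368, -0.3212,  1.0317]), 'tilt 47.05 az -126.6', array([ -21.4,    8.4,   68.6,   76.4, -133.4,   12.2]))
0.3 (array([-0.1614, -0.3146,  0.8387]), 'tilt 2.66 az -140.0', array([ -81.5,    8.2,   71.7,    4.8, -152. ,   11.2]))
   (array([-0.1337, -0.2749,  0.901 ]), 'tilt 15.69 az -135.9', array([ -56.6,    4.7,   71.7,   32.1, -150. ,   11. ]))
   (array([-0.0555, -0.3318,  0.9536]), 'tilt 30.78 az -129.1', array([ -35.2,    8.6,   71.7,   55. , -141.5,    8.7]))
0.5 (array([-0.1608, -0.3132,  0.8339]), 'tilt 1.10 az -143.4', array([ -83. ,    8.3,   71.7,    2.1, -152.9,   10.2]))
   (array([-0.1366, -0.2728,  0.8682]), 'tilt 6.77 az -138.7', array([ -68.4,    4.8,   71.7,   14.6, -153.9,    7. ]))
   (array([-0.0713, -0.3378,  0.8795]), 'tilt 13.30 az -133.0', array([ -53.5,    7.9,   71.7,   25.8, -148.7,    1.7]))
1 (array([-0.1605, -0.3125,  0.8314]), 'tilt 0.26 az -162.0', array([ -83.8,    8.3,   71.7,    0.6, -153.3,    9.6]))
   (array([-0.1387, -0.2719,  0.8511]), 'tilt 1.75 az -142.2', array([ -75.6,    5. ,   71.7,    3.9, -155.9,    4.6]))
   (array([-0.0808, -0.3416,  0.8419]), 'tilt 3.40 az -136.0', array([ -66.3,    8.2,   71.7,    6.8, -152.1,   -2.3]))sim.py:11: RuntimeWarning: divide by zero encountered in scalar divide
  dq=s.x-q; k=min(1,1/np.max(np.abs(dq)/vmax)); return q+k*dq,k,s.cost
```

```bash
cat > goal.py <<'E'
from sim import *
def Rgoal(th,az=-84.8,lead=1):
    a=np.radians(az);t=np.radians(th)
    f=np.array([np.cos(a),np.sin(a),0]);u=np.array([0,0,1.])
    z=np.sin(t)*f-np.cos(t)*u; y=lead*(np.cos(t)*f+np.sin(t)*u); x=np.cross(y,z); return np.c_[x,y,z]
def ik(p,R,q0):
    f=lambda x:np.r_[fk(x,P)[0]-p,.6*Ro.from_matrix(fk(x,P)[1].T@R).as_rotvec()]
    s=least_squares(f,np.clip(q0,lo+1e-3,hi-1e-3),bounds=(lo,hi),x_scale=10.); return s.x,s.cost
if __name__=='__main__':
    rng=np.random.default_rng(0)
    for lead in(1,-1):
      for p in([.42,.22,.015],[.42,.22,.2],[.445,-.10,.015]):
        best={}
        for i in range(40):
            q,c=ik(np.array(p),Rgoal(25,lead=lead),rng.uniform(lo,hi))
            if c<1e-8: best[tuple(np.round(q).tolist())]=1
        print(lead,p,[b for b in best])
E
python3 goal.py
```

```text
1 [0.42, 0.22, 0.015] [(62.0, 25.0, -37.0, 17.0, -50.0, 109.0)]
1 [0.42, 0.22, 0.2] [(63.0, 12.0, -25.0, 14.0, -75.0, 116.0)]
1 [0.445, -0.1, 0.015] []
-1 [0.42, 0.22, 0.015] [(62.0, 25.0, -37.0, 17.0, -50.0, -71.0)]
-1 [0.42, 0.22, 0.2] [(63.0, 12.0, -25.0, 14.0, -75.0, -64.0)]
-1 [0.445, -0.1, 0.015] []
```

```bash
python3 - <<'E'
from goal import *
for th in(15,18,20,22,25):
  for x in(.445,.46,.48,.5):
    for y in(-.10,0):
      q,c=ik(np.array([x,y,.015]),Rgoal(th),np.array([40,20,-37,20,-50,115]));p=fk(q,P)[0]
      print(th,x,y,'%.1e'%c,q.round(1),(p*1000).round(0))
E
```

```text
15 0.445 -0.1 2.8e-26 [ 21.6  14.5 -55.5  31.9 -28.  134.3] [ 445. -100.   15.]
15 0.445 0 1.3e-18 [ 35.6  15.5 -52.1  24.5 -32.5 127.7] [445.   0.  15.]
15 0.46 -0.1 5.0e-25 [ 21.   15.7 -53.5  31.3 -28.6 135.6] [ 460. -100.   15.]
15 0.46 0 1.9e-25 [ 34.4  16.6 -50.3  24.5 -33.  129. ] [460.   0.  15.]
15 0.48 -0.1 6.8e-24 [ 20.2  17.2 -50.9  30.6 -29.5 137.3] [ 480. -100.   15.]
15 0.48 0 1.4e-24 [ 33.   18.  -47.8  24.4 -33.7 130.7] [480.   0.  15.]
15 0.5 -0.1 4.9e-19 [ 19.5  18.6 -48.2  29.7 -30.4 138.9] [ 500. -100.   15.]
15 0.5 0 1.3e-23 [ 31.7  19.5 -45.3  24.2 -34.5 132.4] [500.  -0.  15.]
18 0.445 -0.1 2.3e-19 [ 22.5  14.8 -57.5  38.1 -28.6 127.3] [ 445. -100.   15.]
18 0.445 0 2.5e-27 [ 37.1  16.3 -53.1  28.3 -33.6 122.7] [445.   0.  15.]
18 0.46 -0.1 1.3e-18 [ 21.9  16.  -55.6  37.5 -29.1 128.7] [ 460. -100.   15.]
18 0.46 0 4.1e-21 [ 35.9  17.3 -51.4  28.3 -34.1 124. ] [460.   0.  15.]
18 0.48 -0.1 1.8e-19 [ 21.1  17.4 -53.   36.7 -29.8 130.4] [ 480. -100.   15.]
18 0.48 0 1.5e-17 [ 34.4  18.7 -49.   28.3 -34.7 125.7] [480.   0.  15.]
18 0.5 -0.1 7.7e-29 [ 20.5  18.9 -
[... 1233 characters left out ...]
.2] [ 500. -100.   15.]
22 0.5 0 1.7e-20 [ 34.7  21.1 -47.7  32.7 -37.1 121.5] [500.   0.  15.]
25 0.445 -0.1 5.9e-05 [ 25.6  16.6 -58.3  45.2 -33.3 117.5] [451. -98.  20.]
25 0.445 0 1.5e-20 [ 40.4  18.5 -54.5  34.8 -37.2 113.2] [445.   0.  15.]
25 0.46 -0.1 2.4e-06 [ 24.1  17.4 -58.3  48.1 -32.4 116. ] [ 461. -100.   16.]
25 0.46 0 1.2e-16 [ 39.   19.5 -52.9  35.1 -37.6 114.4] [460.   0.  15.]
25 0.48 -0.1 9.4e-29 [ 23.1  18.8 -56.3  48.2 -32.6 117.1] [ 480. -100.   15.]
25 0.48 0 2.6e-24 [ 37.4  20.7 -50.6  35.4 -38.1 116. ] [480.   0.  15.]
25 0.5 -0.1 2.2e-19 [ 22.4  20.1 -53.7  47.4 -33.3 118.9] [ 500. -100.   15.]
25 0.5 0 4.1e-18 [ 36.   22.  -48.3  35.5 -38.7 117.6] [500.   0.  15.]
```

```bash
python3 - <<'E'
import warnings;warnings.filterwarnings('ignore')
from sim import *
for w in(.55,.6,.65):
    q=np.array([-85.169,-7.127,27.453,-.005,-124.713,10.519])
    for r in [-.8]*4+[-.4,0]: q,k,c=step(q,((0,0,r),0),w)
    print(w,info(q))
    for r in [-.8]*4+[0]: q,k,c=step(q,((0,0,r),0),w)
    print('  ',info(q))
    for i in range(4): q,k,c=step(q,((-.63,.03,-.7),0),w)
    print('  ',info(q))
w=.63
q0=np.array([-58.622,8.024,71.643,18.008,-150.032,.288])
def world(q,d):  # world dir -> tool
    return fk(q,P)[1].T@np.array(d)
for tgt in [(.30,-.1),(.3,-.2),(.34,.0),(.25,.15)]:
    q=q0.copy()
    for i in range(40):
        p,R=fk(q,P); e=np.array([tgt[0]-p[0],tgt[1]-p[1],.80-p[2]])/.05
        n=np.linalg.norm(e)
        if n<.02:break
        q,k,c=step(q,(R.T@(e*min(1,.8/n)),0),w)
    print(tgt,i,info(q))
    for i in range(18):
        p,R=fk(q,P); q,k,c=step(q,(R.T@np.array([0,0,.9]),0),w)
        if i%3==2: print('   ',i,info(q))
E
```

```text
0.55 (array([-0.1607, -0.3131,  0.8334]), 'tilt 0.91 az -144.6', array([ -83.2,    8.3,   71.7,    1.8, -153. ,   10.1]))
   (array([-0.137 , -0.2726,  0.8644]), 'tilt 5.67 az -139.1', array([ -69.9,    4.9,   71.7,   12.3, -154.3,    6.5]))
   (array([-0.0733, -0.3385,  0.8709]), 'tilt 11.12 az -133.5', array([ -56.2,    7.9,   71.7,   21.7, -149.5,    0.8]))
0.6 (array([-0.1607, -0.3129,  0.8329]), 'tilt 0.77 az -145.8', array([ -83.3,    8.3,   71.7,    1.5, -153.1,   10. ]))
   (array([-0.1373, -0.2724,  0.8614]), 'tilt 4.81 az -139.4', array([ -71.1,    4.9,   71.7,   10.5, -154.7,    6.1]))
   (array([-0.0749, -0.3391,  0.8643]), 'tilt 9.41 az -133.9', array([-5.830e+01,  8.000e+00,  7.170e+01,  1.850e+01, -1.501e+02,
        1.000e-01]))
0.65 (array([-0.1606, -0.3128,  0.8326]), 'tilt 0.65 az -147.2', array([ -83.4,    8.3,   71.7,    1.3, -153.1,    9.9]))
   (array([-0.1376, -0.2723,  0.8591]), 'tilt 4.12 az -139.8', array([ -72.1,    4.9,   71.7,    9. , -154.9,    5.7]))
   (array([-0.0762, -0.3397,  0.8591]), 'tilt 8.05 az -134.3', array([ -60.1,    8. ,   71.7,   15.9, -
[... 2754 characters left out ...]
0.23  , 0.1361, 0.8419]), 'tilt 4.92 az -153.0', array([  69.2,    3. ,   71.7,  -10.8, -162.1, -154.2]))
    5 (array([0.208 , 0.1203, 0.8574]), 'tilt 2.33 az -125.8', array([  80.2,    0.6,   71.7,   -3.5, -163.2, -158.5]))
    8 (array([0.1886, 0.1058, 0.8735]), 'tilt 2.34 az -34.8', array([  98.2,   -1.9,   71.7,    6.7, -165.2, -166.5]))
    11 (array([0.1852, 0.0955, 0.8894]), 'tilt 5.51 az -4.2', array([ 120.2,   -3.7,   71.7,   21.7, -167.6, -173.7]))
    14 (array([0.1891, 0.0875, 0.9055]), 'tilt 9.31 az 3.5', array([ 137.8,   -3.6,   71.7,   39.5, -169.5, -173.7]))
    17 (array([0.1873, 0.0749, 0.9219]), 'tilt 13.02 az 7.8', array([ 158.3,   -3.2,   71.7,   59.6, -172.6, -173.7]))
```

```bash
python3 - <<'E'
import warnings;warnings.filterwarnings('ignore')
from sim import *
w=.6
q=np.array([-58.622,8.024,71.643,18.008,-150.032,.288])
p,R=fk(q,P); e=R.T@(np.array([.3,-.1,.80])-p)/.05; print(e, e/11)
for i in range(11):
    q,k,c=step(q,((e/11).round(2),0),w); print(round(k,2),info(q))
p,R=fk(q,P);print((R.T@np.array([0,0,.9])).round(2))
for i in range(18):
    q,k,c=step(q,((0.0,0,-.9),0),w); 
    if i%3==2:print(round(k,2),info(q))
E
```

```text
[ 2.64624096  8.58945595 -0.13894863] [ 0.24056736  0.78085963 -0.01263169]
1 (array([-0.0403, -0.3189,  0.8571]), 'tilt 9.19 az -133.9', array([ -48.1,    2.3,   62.3,   17.5, -148.1,  -11.1]))
1 (array([-0.0063, -0.297 ,  0.8513]), 'tilt 9.19 az -133.9', array([ -36.4,   -1.6,   56.6,   17.5, -148.2,  -23. ]))
0.97 (array([ 0.0266, -0.276 ,  0.8457]), 'tilt 9.18 az -133.9', array([ -24.4,   -4.3,   52.9,   17.1, -149.2,  -35.3]))
0.98 (array([ 0.0599, -0.2547,  0.84  ]), 'tilt 9.18 az -133.9', array([ -12.4,   -6.3,   50.4,   16. , -150.5,  -48.1]))
1 (array([ 0.0939, -0.2328,  0.8341]), 'tilt 9.18 az -133.9', array([  -1.5,   -7.4,   48.9,   14.4, -151.7,  -60.4]))
1 (array([ 0.1279, -0.211 ,  0.8283]), 'tilt 9.18 az -133.9', array([   7.1,   -7.6,   48.1,   12.5, -152.3,  -70.6]))
1 (array([ 0.1618, -0.1892,  0.8224]), 'tilt 9.18 az -133.9', array([  13.2,   -6.9,   47.9,   10.7, -152.2,  -78.3]))
1 (array([ 0.1958, -0.1674,  0.8166]), 'tilt 9.18 az -133.9', array([  17.4,   -5.6,   48.2,    9.3, -151.5,  -83.8]))
1 (array([ 0.2298, -0.1455,  0.8108]), 'tilt 9.18 az -133.9', arra
[... 322 characters left out ...]
0.2895, -0.0873,  0.854 ]), 'tilt 9.78 az -121.1', array([  29.2,    9.1,   71.7,   14.6, -160.5,  -89.8]))
1 (array([ 0.2657, -0.0687,  0.8719]), 'tilt 11.43 az -104.7', array([  39.4,    7.9,   71.7,   21.9, -161.9,  -92.8]))
1 (array([ 0.2409, -0.0484,  0.8887]), 'tilt 13.71 az -92.7', array([  51.5,    7. ,   71.7,   29.9, -163.8,  -96.9]))
1 (array([ 0.2155, -0.0271,  0.9038]), 'tilt 16.37 az -83.9', array([  64.7,    6.7,   71.7,   38.1, -166.2, -101.7]))
1 (array([ 0.1903, -0.0055,  0.9169]), 'tilt 19.29 az -77.3', array([  77.2,    7.2,   71.7,   46.1, -168.6, -105.8]))
1 (array([0.1653, 0.0167, 0.9278]), 'tilt 22.42 az -72.4', array([  87.1,    8.5,   71.7,   53.7, -170.4, -107.8]))
```

>>> {"api": "apply_moves", "payload": {"plan": [[255,[0.24,0.78,-0.01],0],[255,[0.24,0.78,-0.01],0],[255,[0.24,0.78,-0.01],0],[255,[0.24,0.78,-0.01],0],[255,[0.24,0.78,-0.01],0],[255,[0.24,0.78,-0.01],0],[255,[0.24,0.78,-0.01],0],[255,[0.24,0.78,-0.01],0],[255,[0.24,0.78,-0.01],0],[255,[0.24,0.78,-0.01],0],[255,[0.24,0.78,-0.01],0],[255,[0,0,0],0]]}}

```text
time_s: 9.78
tcp_pos: [0.2995, -0.1002, 0.7979]
eef_rot: [-171.8, 4.6, 106.1]
contact_force: [0.6, 0.1, 0.4]
gripper_width: 0.0006
```

```bash
python3 st.py; cat > pl.py <<'E'
import warnings;warnings.filterwarnings('ignore')
from sim import *
from plant import get_state
w=.6
q=np.array(get_state()['joints'])
E
python3 - <<'E'
from pl import *
q0=q
for v in[(-.1,-.2,-.9),(-.15,-.2,-.9),(-.15,-.25,-.9)]:
    q=q0;print(v)
    for i in range(18):
        q,k,c=step(q,(v,0),w)
        if i%3==2 or i>14:print(i+1,info(q))
E
```

```text
{'time_s': 9.775, 'joints': [23.872, 1.08, 51.385, 6.538, -148.874, -92.778], 'tcp_pos': [0.299, -0.1, 0.798], 'eef_rot': [-171.824, 4.571, 106.076], 'contact_force': [0.611, 0.1, 0.364]}
toolz [-0.1148 -0.1152 -0.9867] tilt 9.36 az -134.9
(-0.1, -0.2, -0.9)
3 (array([ 0.2707, -0.1052,  0.8593]), 'tilt 10.05 az -122.7', array([  27.3,    8.4,   71.7,   15.8, -161.3,  -86.6]))
6 (array([ 0.2263, -0.1055,  0.883 ]), 'tilt 12.01 az -107.9', array([  36.3,    6.3,   71.7,   25.6, -163.6,  -85.9]))
9 (array([ 0.183 , -0.1015,  0.9048]), 'tilt 14.70 az -97.9', array([  49.2,    4.7,   71.7,   37.2, -166.8,  -87.1]))
12 (array([ 0.1415, -0.0948,  0.9242]), 'tilt 17.82 az -91.4', array([  65. ,    4. ,   71.7,   50.5, -170.9,  -89.1]))
15 (array([ 0.1026, -0.085 ,  0.9403]), 'tilt 21.18 az -87.5', array([  76.1,    4.9,   71.7,   64.8, -173.5,  -85.5]))
16 (array([ 0.0899, -0.0803,  0.9447]), 'tilt 22.26 az -86.7', array([  78.3,    5.4,   71.7,   69.5, -174. ,  -83. ]))
17 (array([ 0.0775, -0.0748,  0.9484]), 'tilt 23.31 az -86.0', array([  80. ,    6. ,   71.7,   73.9, -174.3,  -80.2]))
18
[... 1376 characters left out ...]
 -0.1216,  0.9084]), 'tilt 15.02 az -99.3', array([  44.4,    4.6,   71.7,   40. , -166.2,  -79.7]))
12 (array([ 0.1225, -0.1171,  0.9283]), 'tilt 18.11 az -93.7', array([  58.3,    3.8,   71.7,   54.8, -169.7,  -78.4]))
15 (array([ 0.0791, -0.1078,  0.9437]), 'tilt 21.19 az -90.6', array([  68.9,    4.3,   71.7,   70.3, -172.3,  -73.2]))
16 (array([ 0.0657, -0.1038,  0.9477]), 'tilt 22.21 az -89.9', array([  72.5,    4.4,   71.3,   74.6, -173.2,  -72.3]))
17 (array([ 0.0529, -0.0994,  0.9514]), 'tilt 23.23 az -89.5', array([  76.1,    4.5,   70.7,   78.5, -174.2,  -71.7]))
18 (array([ 0.0408, -0.0947,  0.9546]), 'tilt 24.27 az -89.1', array([  78.2,    4.7,   70.2,   82.4, -174.8,  -70. ]))
```

>>> {"api": "apply_moves", "payload": {"plan": [[255,[-0.05,-0.12,-0.9],0],[255,[-0.05,-0.12,-0.9],0],[255,[-0.05,-0.12,-0.9],0],[255,[-0.05,-0.12,-0.9],0],[255,[-0.05,-0.12,-0.9],0],[255,[-0.05,-0.12,-0.9],0],[255,[-0.05,-0.12,-0.9],0],[255,[-0.05,-0.12,-0.9],0],[255,[-0.05,-0.12,-0.9],0],[255,[-0.05,-0.12,-0.9],0],[255,[0,0,0],0]]}}

```text
time_s: 11.15
tcp_pos: [0.1923, -0.0781, 0.9048]
eef_rot: [-175.0, 14.1, 107.1]
contact_force: [0.7, -0.0, -0.5]
gripper_width: 0.0005
```

```bash
python3 st.py
python3 - <<'E'
from pl import *
q0=q
for v in[(-.05,-.12,-.9),(-.1,-.2,-.9),(-.2,-.1,-.9),(-.15,-.2,-.9)]:
    q=q0;print(v)
    for i in range(8):
        q,k,c=step(q,(v,0),w)
        if i>3:print(i+1,info(q))
E
```

```text
{'time_s': 11.15, 'joints': [56.202, 4.776, 71.711, 37.025, -167.288, -94.227], 'tcp_pos': [0.192, -0.078, 0.905], 'eef_rot': [-174.973, 14.054, 107.111], 'contact_force': [0.706, -0.03, -0.536]}
toolz [-0.0126 -0.257  -0.9663] tilt 14.91 az -92.8
(-0.05, -0.12, -0.9)
5 (array([ 0.1383, -0.0571,  0.9322]), 'tilt 20.37 az -82.7', array([  79.9,    5.2,   71.7,   56.2, -172.8,  -98. ]))
6 (array([ 0.1279, -0.052 ,  0.9369]), 'tilt 21.55 az -81.4', array([  82.6,    5.8,   71.7,   60.2, -173.3,  -96.7]))
7 (array([ 0.1173, -0.0463,  0.9411]), 'tilt 22.71 az -80.4', array([  84.9,    6.5,   71.7,   64. , -173.7,  -95. ]))
8 (array([ 0.1067, -0.0399,  0.9448]), 'tilt 23.85 az -79.5', array([  86.9,    7.2,   71.7,   67.7, -174.1,  -93.3]))
(-0.1, -0.2, -0.9)
5 (array([ 0.1231, -0.0719,  0.9359]), 'tilt 20.43 az -83.2', array([  80.2,    4.7,   71.7,   60. , -173.4,  -94.4]))
6 (array([ 0.1097, -0.069 ,  0.9409]), 'tilt 21.59 az -82.2', array([  82.8,    5.2,   71.7,   64.8, -173.9,  -92. ]))
7 (array([ 0.0962, -0.0652,  0.9452]), 'tilt 22.70 az -81.4', array([  84.8,    5.8,   71.7,   69.
[... 430 characters left out ...]
18]), 'tilt 22.21 az -81.3', array([  71.7,    6.1,   71.7,   66.2, -169.2,  -80.6]))
8 (array([ 0.1158, -0.0721,  0.9458]), 'tilt 23.24 az -80.5', array([  73.3,    6.5,   71.7,   70. , -169.3,  -78.4]))
(-0.15, -0.2, -0.9)
5 (array([ 0.1228, -0.079 ,  0.936 ]), 'tilt 20.24 az -83.5', array([  76.8,    4.6,   71.7,   60.8, -172.3,  -90.5]))
6 (array([ 0.1093, -0.0771,  0.9409]), 'tilt 21.32 az -82.6', array([  79.4,    5. ,   71.7,   65.6, -172.9,  -88.1]))
7 (array([ 0.096 , -0.0745,  0.9453]), 'tilt 22.37 az -81.8', array([  81.3,    5.5,   71.7,   70.4, -173.3,  -85.3]))
8 (array([ 0.083 , -0.0711,  0.949 ]), 'tilt 23.39 az -81.2', array([  82.8,    6. ,   71.7,   74.9, -173.5,  -82.2]))
```

>>> {"api": "apply_moves", "payload": {"plan": [[255,[-0.2,-0.1,-0.9],0],[255,[-0.2,-0.1,-0.9],0],[255,[-0.2,-0.1,-0.9],0],[255,[-0.2,-0.1,-0.9],0],[255,[-0.2,-0.1,-0.9],0],[255,[-0.2,-0.1,-0.9],0],[255,[0,0,0],0]]}}

```text
time_s: 12.02
tcp_pos: [0.1371, -0.078, 0.9366]
eef_rot: [-176.2, 20.8, 107.6]
contact_force: [0.4, -0.0, 0.1]
gripper_width: 0.0005
```

```bash
python3 st.py
```

```text
{'time_s': 12.025, 'joints': [68.621, 5.848, 71.694, 61.572, -168.759, -82.235], 'tcp_pos': [0.137, -0.078, 0.937], 'eef_rot': [-176.217, 20.779, 107.608], 'contact_force': [0.353, -0.005, 0.114]}
toolz [ 0.0442 -0.3574 -0.9329] tilt 21.11 az -83.0
```

```bash
python3 - <<'E'
from pl import *
from goal import *
R0=fk(q,P)[1]; z=R0[:,2]; az=np.degrees(np.arctan2(z[1],z[0])); th=np.degrees(np.arccos(-z[2]))
G=Rgoal(th,az)
# turn needed about tool z
D=R0.T@G; print('turn',np.degrees(np.arctan2(D[1,0],D[0,0])),th,az)
f=np.array([np.cos(np.radians(az)),np.sin(np.radians(az)),0])
M0=np.array([.4748,.1518,0]);S=np.array([.502,-.141,0])
for off in(.046,.038,.03):
  for name,A,gap in(('end',S,0),('start',M0,.03)):
    c=A-(.028+gap)*f; T=c-G@np.array([off,.0095,0]); T[2]=.016
    qq,cost=ik(T,G,np.array([40,20,-37,20,-50,115])); print(off,name,T.round(4),'%.1e'%cost,qq.round(1))
E
```

```text
turn 99.8644543718993 21.10570416552184 -82.95072940903364
0.046 end [ 0.4518 -0.1101  0.016 ] 1.4e-05 [ 21.4  15.4 -58.3  44.5 -29.6 124.1]
0.046 start [0.4209 0.2125 0.016 ] 2.4e-19 [ 60.8  23.  -39.3  17.1 -46.3 112.4]
0.038 end [ 0.4598 -0.1091  0.016 ] 2.1e-07 [ 20.8  15.9 -58.3  46.  -29.1 123.1]
0.038 start [0.4289 0.2135 0.016 ] 7.1e-20 [ 60.1  23.4 -38.5  17.4 -46.5 113. ]
0.03 end [ 0.4677 -0.1081  0.016 ] 7.2e-20 [ 20.7  16.5 -57.4  45.7 -29.3 123.6]
0.03 start [0.4368 0.2145 0.016 ] 2.1e-20 [ 59.3  23.9 -37.7  17.6 -46.8 113.6]
```

```bash
python3 - <<'E'
from pl import *
from goal import *
R0=fk(q,P)[1]; p0=fk(q,P)[0]
q0=q
z=R0[:,2]
G=Rgoal(21.1,-82.95)
def run(q,tgt,n,turn,pr=True):
    p0,_=fk(q,P); 
    for i in range(n):
        p,R=fk(q,P); e=(np.array(tgt)-p)/.05/(n-i); 
        row=(np.clip(R.T@e,-1,1),turn); q,k,c=step(q,row,w)
        if pr and (i%3==2 or k<1): print(i+1,row[0].round(2),round(k,2),'%.0e'%c,info(q))
    return q
# A: go to (.35,.05,.75) w/ turns, then (.42,.21,.3)
q=run(q,[.33,.05,.75],10,0)
print('turn 43'); q=run(q,[.33,.05,.6],15,-1);q=run(q,[.40,.15,.5],14,-1); q=run(q,[.42,.21,.3],14,-1)
qq,c=ik(np.array([.42,.21,.3]),G,q); print(c,qq)
E
```

```text
1 [0.25 0.46 0.27] 0.45 2e-05 (array([ 0.1465, -0.0728,  0.9308]), 'tilt 20.35 az -83.2', array([  76.8,    3.4,   69.1,   53.4, -171.5,  -98. ]))
2 [0.27 0.49 0.3 ] 0.61 2e-05 (array([ 0.1618, -0.0655,  0.9222]), 'tilt 20.02 az -83.5', array([  83.2,    1. ,   66.8,   43.6, -173.5, -113.7]))
3 [0.29 0.51 0.32] 0.72 6e-06 (array([ 0.18  , -0.056 ,  0.9087]), 'tilt 19.90 az -83.7', array([  87.6,   -1.9,   63.6,   31.9, -174.4, -129.5]))
6 [0.3  0.52 0.34] 1 7e-28 (array([ 0.2443, -0.0106,  0.8407]), 'tilt 19.90 az -83.7', array([  70.8,   -5.7,   44. ,   21.4, -156.3, -125.5]))
9 [0.3  0.52 0.34] 1 2e-23 (array([0.3086, 0.0349, 0.7727]), 'tilt 19.90 az -83.7', array([  61.7,   -4.6,   32.7,   18.5, -142.5, -121.6]))
turn 43
3 [0.06 0.03 0.19] 1 8e-20 (array([0.33, 0.05, 0.72]), 'tilt 19.90 az -83.7', array([  59.9,   -5.9,   23.9,   16.6, -134.9, -104.9]))
6 [0.05 0.04 0.19] 1 1e-19 (array([0.33, 0.05, 0.69]), 'tilt 19.90 az -83.7', array([  60. ,   -7.8,   18.4,   15.6, -131.4,  -88.5]))
9 [0.04 0.06 0.19] 1 2e-19 (array([0.33, 0.05, 0.66]), 'tilt 19.90 az -83.7', array([  60.2,   -
[... 853 characters left out ...]
.9,   -0.3,   12.6, -109.2,   32.2]))
3 [-0.16 -0.09  0.24] 1 2e-18 (array([0.4043, 0.1629, 0.4571]), 'tilt 19.90 az -83.7', array([  59.4,   -1.5,   -5. ,   12.1, -102.4,   60.4]))
6 [-0.12 -0.13  0.24] 1 8e-18 (array([0.4086, 0.1757, 0.4143]), 'tilt 19.90 az -83.7', array([ 59.8,  -0.3,  -8.9,  11.8, -97.4,  76.9]))
9 [-0.08 -0.16  0.24] 1 5e-17 (array([0.4129, 0.1886, 0.3714]), 'tilt 19.90 az -83.7', array([ 60.1,   1.3, -12.5,  11.6, -92.4,  93.5]))
12 [-0.02 -0.18  0.24] 1 9e-29 (array([0.4171, 0.2014, 0.3286]), 'tilt 19.90 az -83.7', array([ 60.4,   3.3, -15.8,  11.5, -87.3, 110.2]))
2.0049417195616388e-22 [ 61.24314561   5.21103166 -17.98249718  12.21960093 -84.31418921
 122.71286904]
```

```bash
python3 - <<'E'
from pl import *
R0=fk(q,P)[1];q0=q
for d in [(0,0,-.4),(.3,-.3,-.3),(.3,-.6,-.3),(.5,-.2,-.3),(0,-.6,-.4),(.4,.0,-.5)]:
    for tn in (0,-1):
        q=q0; ks=[]
        for i in range(8):
            q,k,c=step(q,(R0.T@np.array(d),tn if i>=0 else 0),w) if tn==0 else step(q,(fk(q,P)[1].T@np.array(d),tn),w); ks.append(round(k,2))
        print(d,tn,(R0.T@np.array(d)).round(2),ks,info(q))
E
```

```text
(0, 0, -0.4) 0 [0.14 0.02 0.37] [np.float64(0.6), 1, 1, 1, 1, 1, 1, 1] (array([ 0.1935, -0.0806,  0.8684]), 'tilt 19.62 az -88.1', array([  87.2,  -10.7,   53. ,   12.9, -173. , -148.1]))
(0, 0, -0.4) -1 [0.14 0.02 0.37] [np.float64(0.72), 1, 1, 1, 1, 1, 1, 1] (array([ 0.1943, -0.0836,  0.8623]), 'tilt 19.74 az -88.0', array([  87.7,  -11.9,   51.2,   11.4, -172.7, -103.7]))
(0.3, -0.3, -0.3) 0 [-0.25  0.22  0.4 ] [np.float64(0.48), np.float64(0.77), 1, np.float64(0.95), 1, 1, 1, 1] (array([ 0.2232, -0.1842,  0.8254]), 'tilt 20.20 az -79.1', array([  98.2,  -24.5,   40.2,   10.5, -174.8, -160.7]))
(0.3, -0.3, -0.3) -1 [-0.25  0.22  0.4 ] [np.float64(0.58), 1, 1, 1, 1, 1, 1, 1] (array([ 0.227 , -0.1911,  0.8197]), 'tilt 20.40 az -78.5', array([  98.9,  -25.7,   38.8,   10.2, -174.8, -116.2]))
(0.3, -0.6, -0.3) 0 [-0.51  0.14  0.51] [np.float64(0.49), 1, 1, 1, 1, 1, 1, 1] (array([ 0.2248, -0.2963,  0.8121]), 'tilt 20.55 az -77.1', array([  96.7,  -31.4,   33.5,   24.6, -174.8, -145.3]))
(0.3, -0.6, -0.3) -1 [-0.51  0.14  0.51] [np.float64(0.59), 1, 1, 1, 1, 1, 1, 1] (array([ 0.2247, -0
[... 673 characters left out ...]
, array([  78.3,  -30. ,   29.9,   28.1, -167.8, -124.9]))
(0, -0.6, -0.4) -1 [-0.39 -0.14  0.59] [np.float64(0.72), 1, 1, 1, 1, 1, 1, 1] (array([ 0.1499, -0.3143,  0.8101]), 'tilt 20.26 az -84.9', array([  79.6,  -30.6,   29.9,   28.1, -168.7,  -79.8]))
(0.4, 0.0, -0.5) 0 [0.06 0.41 0.48] [np.float64(0.42), np.float64(0.57), np.float64(0.81), 1, 1, 1, 1, 1] (array([ 0.2806, -0.0784,  0.7784]), 'tilt 19.82 az -84.0', array([  51.3,  -10.8,   27.5,   22.1, -140.6, -108.8]))
(0.4, 0.0, -0.5) -1 [0.06 0.41 0.48] [np.float64(0.5), np.float64(0.78), 1, np.float64(0.76), 1, 1, 1, 1] (array([ 0.2841, -0.0787,  0.7731]), 'tilt 19.87 az -84.1', array([  50.6,  -10.9,   26.6,   21.9, -139.6,  -66.3]))
```

>>> {"api": "apply_moves", "payload": {"plan": [[255,[-0.2,-0.1,-0.9],0],[255,[-0.21,0.44,0.37],0],[255,[-0.21,0.44,0.37],0],[255,[-0.21,0.44,0.37],0],[255,[-0.21,0.44,0.37],0],[255,[-0.21,0.44,0.37],0],[255,[-0.21,0.44,0.37],0],[255,[-0.21,0.44,0.37],0],[255,[-0.21,0.44,0.37],0],[255,[0,0,0],0]]}}

```text
time_s: 13.28
tcp_pos: [0.3064, -0.1471, 0.8368]
eef_rot: [-176.2, 20.9, 107.5]
contact_force: [-1.3, -0.4, -1.2]
gripper_width: 0.0004
```

```bash
python3 st.py
```

```text
{'time_s': 13.275, 'joints': [32.779, -3.02, 40.657, 30.012, -139.215, -83.947], 'tcp_pos': [0.306, -0.147, 0.837], 'eef_rot': [-176.249, 20.935, 107.512], 'contact_force': [-1.339, -0.45, -1.166]}
toolz [ 0.0449 -0.3597 -0.932 ] tilt 21.25 az -82.9
```

```bash
cat > mk.py <<'E'
from pl import *
def mk(q,tgt,n,turn,clo):
    rows=[]
    for i in range(n):
        p,R=fk(q,P); e=(np.array(tgt)-p)/.05/(n-i)
        v=np.clip((R.T@e),-1,1).round(2); rows.append([clo,v.tolist(),turn]); q,k,c=step(q,(v,turn),w)
        if k<1 or c>1e-9: print('k',i,k,c)
    print(rows); print(info(q)); return q
E
python3 - <<'E'
from mk import *
q=mk(q,[.34,-.03,.74],12,-1,255)
q=mk(q,[.38,.09,.64],12,-1,255)
q=mk(q,[.421,.2025,.54],12,-1,255)
E
```

```text
[[255, [0.22, 0.12, 0.08], -1], [255, [0.2, 0.14, 0.08], -1], [255, [0.19, 0.16, 0.08], -1], [255, [0.17, 0.18, 0.08], -1], [255, [0.15, 0.2, 0.08], -1], [255, [0.13, 0.21, 0.08], -1], [255, [0.1, 0.22, 0.09], -1], [255, [0.08, 0.23, 0.08], -1], [255, [0.06, 0.24, 0.09], -1], [255, [0.03, 0.24, 0.08], -1], [255, [0.01, 0.25, 0.09], -1], [255, [-0.02, 0.24, 0.08], -1]]
(array([ 0.34  , -0.0301,  0.7401]), 'tilt 21.25 az -82.9', array([  49.9,   -7. ,   23.6,   21.5, -133.3,  -37.9]))
[[255, [-0.06, 0.25, 0.09], -1], [255, [-0.08, 0.24, 0.09], -1], [255, [-0.11, 0.23, 0.09], -1], [255, [-0.13, 0.22, 0.09], -1], [255, [-0.15, 0.2, 0.08], -1], [255, [-0.17, 0.19, 0.09], -1], [255, [-0.19, 0.17, 0.08], -1], [255, [-0.21, 0.15, 0.09], -1], [255, [-0.22, 0.12, 0.08], -1], [255, [-0.23, 0.1, 0.09], -1], [255, [-0.25, 0.08, 0.08], -1], [255, [-0.25, 0.05, 0.09], -1]]
(array([0.3801, 0.09  , 0.6399]), 'tilt 21.25 az -82.9', array([  57.4,   -3.7,   14.2,   16.1, -123.5,   20.5]))
[[255, [-0.24, 0.02, 0.09], -1], [255, [-0.24, -0.01, 0.09], -1], [255, [-0.24, -0.03, 0.09], -1], [255, [-0.24, -0.06, 0.09], -1], [255, [-0.23, -0.08, 0.09], -1], [255, [-0.22, -0.11, 0.09], -1], [255, [-0.21, -0.13, 0.09], -1], [255, [-0.19, -0.15, 0.09], -1], [255, [-0.18, -0.17, 0.09], -1], [255, [-0.16, -0.18, 0.09], -1], [255, [-0.14, -0.2, 0.09], -1], [255, [-0.11, -0.21, 0.1], -1]]
(array([0.421 , 0.2023, 0.54  ]), 'tilt 21.25 az -82.9', array([  60.7,    3.5,    9.5,   13.5, -112.8,   85.6]))
```

>>> {"api": "apply_moves", "payload": {"plan": [[255,[0.22,0.12,0.08],-1],[255,[0.2,0.14,0.08],-1],[255,[0.2,0.16,0.08],-1],[255,[0.17,0.18,0.08],-1],[255,[0.15,0.2,0.08],-1],[255,[0.13,0.2,0.08],-1],[255,[0.1,0.22,0.08],-1],[255,[0.08,0.23,0.08],-1],[255,[0.06,0.24,0.08],-1],[255,[0.03,0.24,0.08],-1],[255,[0,0.25,0.08],-1],[255,[-0.02,0.25,0.08],-1]]}}

```text
time_s: 14.78
tcp_pos: [0.3382, -0.0286, 0.7429]
eef_rot: [-159.1, 3.2, 179.7]
contact_force: [0.4, -0.3, -0.8]
gripper_width: 0.0006
```

>>> {"api": "apply_moves", "payload": {"plan": [[255,[-0.06,0.25,0.09],-1],[255,[-0.08,0.24,0.09],-1],[255,[-0.11,0.23,0.09],-1],[255,[-0.13,0.22,0.09],-1],[255,[-0.15,0.2,0.09],-1],[255,[-0.17,0.19,0.09],-1],[255,[-0.19,0.17,0.09],-1],[255,[-0.21,0.15,0.09],-1],[255,[-0.22,0.12,0.09],-1],[255,[-0.23,0.1,0.09],-1],[255,[-0.25,0.08,0.09],-1],[255,[-0.25,0.05,0.09],-1]]}}

```text
time_s: 16.27
tcp_pos: [0.3787, 0.091, 0.6409]
eef_rot: [-170.1, -18.8, -110.5]
contact_force: [-0.5, 0.4, -0.5]
gripper_width: 0.0004
```

>>> {"api": "apply_moves", "payload": {"plan": [[50,[-0.24,0.02,0.09],-1],[50,[-0.24,-0.01,0.09],-1],[50,[-0.24,-0.03,0.09],-1],[50,[-0.24,-0.06,0.09],-1],[50,[-0.23,-0.08,0.09],-1],[50,[-0.22,-0.11,0.09],-1],[50,[-0.21,-0.13,0.09],-1],[50,[-0.19,-0.15,0.09],-1],[50,[-0.18,-0.17,0.09],-1],[50,[-0.16,-0.18,0.09],-1],[50,[-0.14,-0.2,0.09],-1],[50,[-0.11,-0.21,0.1],-1]]}}

```text
time_s: 17.77
tcp_pos: [0.4197, 0.2034, 0.5412]
eef_rot: [164.6, -14.7, -34.9]
contact_force: [0.6, 0.4, -0.5]
gripper_width: 0.0703
```

```bash
python3 st.py; python3 - <<'E'
from mk import *
from goal import Rgoal
R0=fk(q,P)[1];z=R0[:,2];G=Rgoal(np.degrees(np.arccos(-z[2])),np.degrees(np.arctan2(z[1],z[0])));D=R0.T@G;print('turn',np.degrees(np.arctan2(D[1,0],D[0,0])))
E
```

```text
{'time_s': 17.775, 'joints': [60.946, 3.331, 9.484, 13.551, -112.812, 85.563], 'tcp_pos': [0.42, 0.203, 0.541], 'eef_rot': [164.587, -14.691, -34.931], 'contact_force': [0.579, 0.382, -0.509]}
toolz [ 0.0482 -0.3579 -0.9325] tilt 21.17 az -82.3
turn -44.60840792912049
```

```bash
python3 - <<'E'
from mk import *
q=mk(q,[.421,.206,.24],7,-1,50)
q=mk(q,[.421,.206,.20],1,-.43,50)
E
```

```text
[[50, [-0.22, -0.23, 0.8], -1], [50, [-0.19, -0.25, 0.8], -1], [50, [-0.17, -0.27, 0.8], -1], [50, [-0.14, -0.29, 0.8], -1], [50, [-0.11, -0.3, 0.8], -1], [50, [-0.07, -0.31, 0.8], -1], [50, [-0.05, -0.31, 0.8], -1]]
(array([0.4208, 0.2059, 0.24  ]), 'tilt 21.17 az -82.3', array([ 61.1,   7.1, -24. ,  12.8, -76.5, 119.1]))
[[50, [-0.01, -0.29, 0.75], -0.43]]
(array([0.421 , 0.2059, 0.1998]), 'tilt 21.17 az -82.3', array([ 61. ,   9.1, -27.4,  13.2, -71.2, 120.4]))
```

>>> {"api": "apply_moves", "payload": {"plan": [[50,[-0.22,-0.23,0.8],-1],[50,[-0.19,-0.25,0.8],-1],[50,[-0.17,-0.27,0.8],-1],[50,[-0.14,-0.29,0.8],-1],[50,[-0.11,-0.3,0.8],-1],[50,[-0.07,-0.31,0.8],-1],[50,[-0.05,-0.31,0.8],-1],[50,[-0.01,-0.29,0.75],-0.43],[50,[0,0,0],0]]}}

```text
time_s: 18.9
tcp_pos: [0.4208, 0.2039, 0.1983]
eef_rot: [158.5, 0.1, 7.4]
contact_force: [0.5, 0.5, 2.1]
gripper_width: 0.0704
```

```bash
python3 st.py;python3 - <<'E'
from cap import *
import numpy as np
a=cap('scene','5')['frame'];b=cap('top','5')['frame']
cv2.imwrite('pics/both5.png',np.hstack([a[60:400,80:480],b[40:380,80:480]]))
E
```

```text
{'time_s': 18.9, 'joints': [60.891, 9.259, -27.514, 13.201, -71.281, 120.271], 'tcp_pos': [0.421, 0.204, 0.198], 'eef_rot': [158.547, 0.096, 7.389], 'contact_force': [0.476, 0.524, 2.052]}
toolz [ 0.0455 -0.3629 -0.9307] tilt 21.45 az -82.9
```

View pics/both5.png

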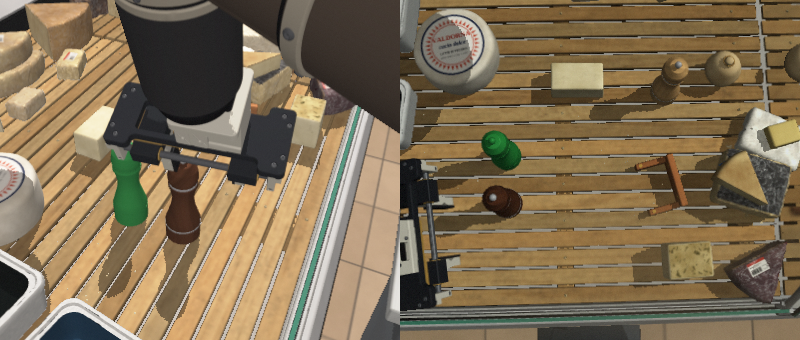

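>>> {"api": "apply_moves", "payload": {"plan": [[50,[0,-0.33,0.84],0],[50,[0,-0.33,0.84],0],[50,[0,-0.33,0.84],0],[50,[0,-0.16,0.42],0],[50,[0,-0.16,0.42],0],[50,[0,0,0],0]]}}

```text
time_s: 19.75
tcp_pos: [0.4229, 0.2059, 0.0199]
eef_rot: [158.7, -0.1, 7.5]
contact_force: [-0.0, 0.7, 1.2]
gripper_width: 0.0705
```

```bash
python3 st.py;python3 - <<'E'
from cap import *
import numpy as np
a=cap('scene','6')['frame'];b=cap('top','6')['frame']
cv2.imwrite('pics/both6.png',np.hstack([cv2.resize(a[150:350,120:360],None,fx=1.66,fy=1.66),cv2.resize(b[120:320,80:320],None,fx=1.66,fy=1.66)]))
E
```

```text
{'time_s': 19.75, 'joints': [60.421, 22.39, -39.835, 17.758, -46.389, 112.644], 'tcp_pos': [0.423, 0.206, 0.02], 'eef_rot': [158.689, -0.137, 7.487], 'contact_force': [-0.048, 0.747, 1.195]}
toolz [ 0.0496 -0.36   -0.9316] tilt 21.31 az -82.2
```

View pics/both6.png

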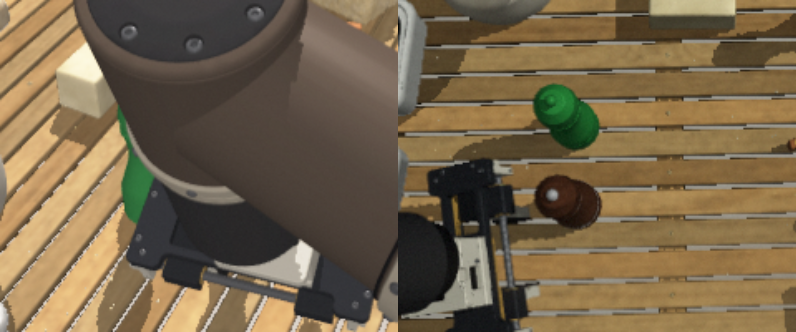

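>>> {"api": "apply_moves", "payload": {"plan": [[50,[-0.01,0.19,0.07],0],[50,[-0.01,0.14,0.05],0],[50,[-0.01,0.19,0.07],0],[50,[-0.01,0.28,0.11],0],[50,[-0.01,0.28,0.11],0]]}}

```text
time_s: 20.48
tcp_pos: [0.4277, 0.147, 0.0201]
eef_rot: [158.7, -0.1, 7.6]
contact_force: [0.2, 2.1, 0.5]
gripper_width: 0.0708
```

```bash
python3 st.py;python3 - <<'E'
from cap import *
import numpy as np
b=cap('top','7')['frame']; a=cap('wrist','7')['frame']
cv2.imwrite('pics/both7.png',np.hstack([cv2.resize(a,None,fx=.8,fy=.8),cv2.resize(b[130:298,120:270],None,fx=2,fy=2)]))
E
```

```text
{'time_s': 20.475, 'joints': [55.799, 20.059, -45.007, 20.894, -42.997, 114.129], 'tcp_pos': [0.428, 0.147, 0.02], 'eef_rot': [158.719, -0.124, 7.556], 'contact_force': [0.242, 2.142, 0.477]}
toolz [ 0.0497 -0.3595 -0.9318] tilt 21.28 az -82.1
```

View pics/both7.png

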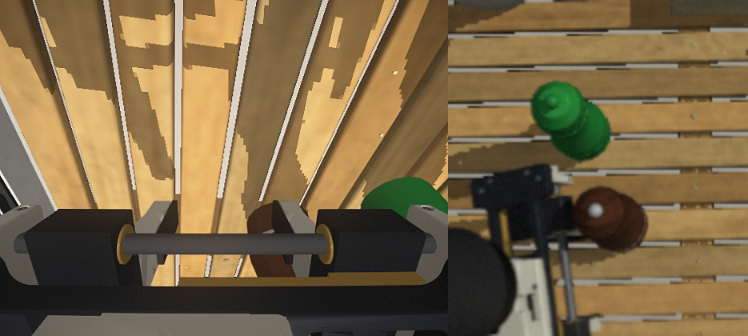

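```bash
python3 - <<'E'
from geo import *
t=pickle.load(open('top_7.pkl','rb'));print(onz(t,(194.3,235.3),.156))
f=t['frame'];hsv=cv2.cvtColor(f,cv2.COLOR_BGR2HSV)
b=f[215:265,175:230];cv2.imwrite('pics/m7.png',cv2.resize(b,None,fx=10,fy=10,interpolation=cv2.INTER_CUBIC))
E
```

```text
[0.47724894 0.11651323 0.156     ]
```

View pics/m7.png

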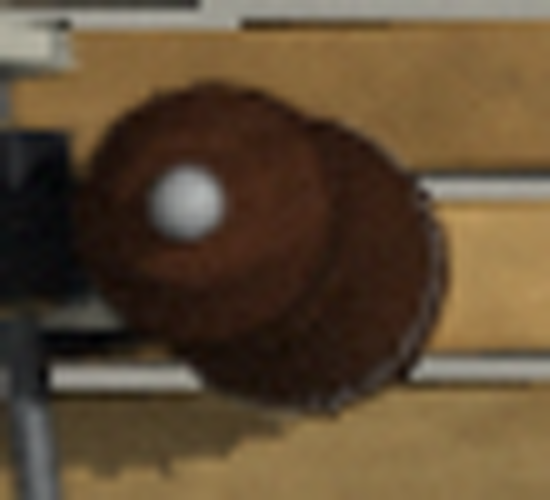

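>>> {"api": "apply_moves", "payload": {"plan": [[50,[-0.01,0.28,0.11],0],[50,[-0.01,0.33,0.13],0],[50,[-0.01,0.33,0.13],0],[50,[-0.01,0.33,0.13],0],[50,[-0.01,0.33,0.13],0],[50,[-0.01,0.33,0.13],0],[50,[-0.01,0.28,0.11],0],[50,[-0.01,0.19,0.07],0],[50,[-0.01,0.1,0.04],0],[50,[0,0,0],0]]}}

```text
time_s: 21.82
tcp_pos: [0.4402, 0.0133, 0.0196]
eef_rot: [158.6, -0.1, 7.5]
contact_force: [-0.3, -0.0, 0.2]
gripper_width: 0.0708
```

```bash
python3 st.py;python3 - <<'E'
from cap import *
import numpy as np
b=cap('top','8')['frame']; a=cap('scene','8')['frame']
cv2.imwrite('pics/both8.png',np.hstack([cv2.resize(a[100:310,180:400],None,fx=1.6,fy=1.6),cv2.resize(b[130:298,180:390],None,fx=2,fy=2)]))
E
```

```text
{'time_s': 21.825, 'joints': [40.96, 16.313, -54.389, 31.496, -35.615, 118.142], 'tcp_pos': [0.44, 0.013, 0.02], 'eef_rot': [158.65, -0.061, 7.487], 'contact_force': [-0.262, -0.016, 0.163]}
toolz [ 0.0484 -0.3608 -0.9314] tilt 21.35 az -82.4
```

View pics/both8.png

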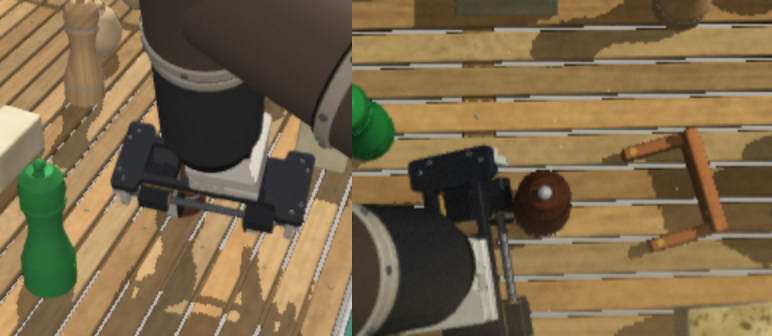

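>>> {"api": "apply_moves", "payload": {"plan": [[50,[-0.01,0.19,0.07],0],[50,[-0.01,0.28,0.11],0],[50,[-0.01,0.14,0.05],0],[50,[0,0.05,0.02],0],[50,[0,0,0],0],[50,[0,-0.3,-0.12],0],[50,[0,0,0],0]]}}

```text
time_s: 22.8
tcp_pos: [0.442, -0.0042, 0.0203]
eef_rot: [158.7, -0.1, 7.6]
contact_force: [-0.2, 0.5, -0.1]
gripper_width: 0.0705
```

```bash
python3 st.py;python3 - <<'E'
from cap import *
import numpy as np
b=cap('top','9')['frame']
cv2.imwrite('pics/m9.png',cv2.resize(b[170:270,240:380],None,fx=5,fy=5,interpolation=cv2.INTER_CUBIC))
E
```

```text
{'time_s': 22.8, 'joints': [38.489, 15.843, -55.412, 33.404, -34.629, 118.809], 'tcp_pos': [0.442, -0.004, 0.02], 'eef_rot': [158.694, -0.119, 7.612], 'contact_force': [-0.171, 0.494, -0.114]}
toolz [ 0.0501 -0.3599 -0.9317] tilt 21.31 az -82.1
```

View pics/m9.png

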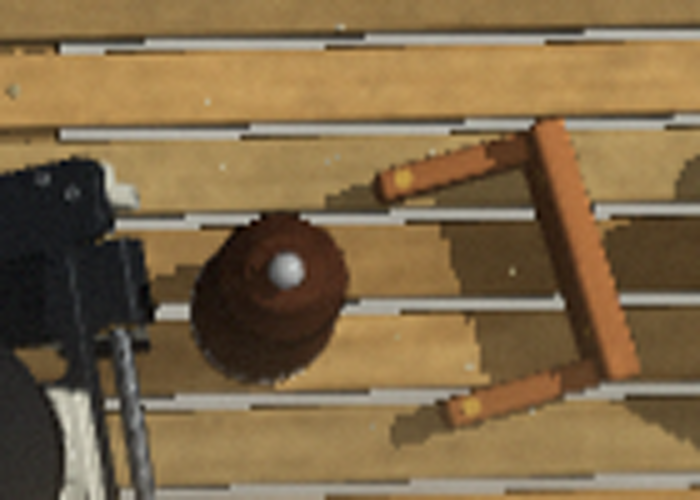

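```bash
python3 - <<'E'
from geo import *
t=pickle.load(open('top_9.pkl','rb'))
M=onz(t,(297,223.6),.156);print(M)
S=np.array([.502,-.141]);n=np.array([-.254,.967]);e=np.array([.967,.254])
d=M[:2]-S;print('stand y',d@n,'stand lat',d@e, 'dir',np.degrees(np.arctan2(-d[1],-d[0])))
yaw=np.radians(7.55);x=np.array([np.cos(yaw),np.sin(yaw)]);f=np.array([x[1],-x[0]])
T=t['state']['tcp_pos'][:2];print('in tool: x',(M[:2]-T)@x,'f',(M[:2]-T)@f)
E
```

```text
[ 0.49217874 -0.05172929  0.156     ]
stand y 0.08881937498794176 stand lat 0.013177602878417497 dir -83.72176252590121
in tool: x 0.04349163647375358 f 0.05369752061412636
```

>>> {"api": "apply_moves", "payload": {"plan": [[214,[0.3,0,0],0],[214,[0.4,0,0],0],[214,[0.17,0,0],0],[214,[0,0,0],0],[214,[0,0,0],0],[214,[0,0,0],0]]}}

```text
time_s: 23.6
tcp_pos: [0.4842, 0.0003, 0.0203]
eef_rot: [158.7, -0.1, 7.5]
contact_force: [0.9, -0.3, -0.5]
gripper_width: 0.0168
```

```bash
python3 st.py;python3 - <<'E'
from cap import *
from geo import *
b=cap('top','10')['frame'];a=cap('wrist','10')['frame']
cv2.imwrite('pics/m10.png',np.hstack([cv2.resize(b[150:270,230:380],None,fx=2.6,fy=2.6,interpolation=cv2.INTER_CUBIC),cv2.resize(a,(416,312))]))
st=get_state();M=np.array([.49218,-.05173])
R=__import__('scipy.spatial.transform',fromlist=['Rotation']).Rotation.from_euler('xyz',st['eef_rot'],degrees=True).as_matrix()
x=R[:2,0];f=np.array([x[1],-x[0]]);T=st['tcp_pos'][:2];print((M-T)@x,(M-T)@f)
E
```

```text
{'time_s': 23.6, 'joints': [35.65, 18.864, -50.234, 33.185, -35.951, 122.264], 'tcp_pos': [0.484, 0.0, 0.02], 'eef_rot': [158.677, -0.079, 7.54], 'contact_force': [0.867, -0.326, -0.455]}
toolz [ 0.049  -0.3603 -0.9315] tilt 21.32 az -82.3
0.0008044118682513583 0.052774486595450816
```

View pics/m10.png

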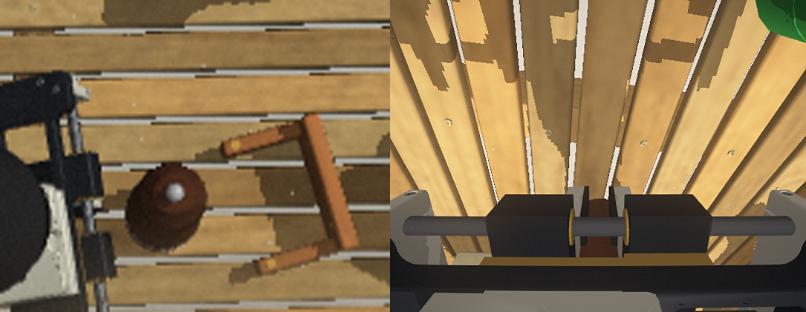

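>>> {"api": "apply_moves", "payload": {"plan": [[214,[0,0.18,0.07],0],[214,[0,0.12,0.05],0],[214,[-0.02,0.14,0.05],0],[214,[-0.03,0.19,0.07],0],[214,[-0.03,0.14,0.06],0],[214,[-0.02,0.1,0.04],0],[214,[0,0,0],0]]}}

```text
time_s: 24.58
tcp_pos: [0.4856, -0.0471, 0.0203]
eef_rot: [158.7, -0.1, 7.5]
contact_force: [0.2, 0.6, -0.3]
gripper_width: 0.0142
```

```bash
python3 st.py;cat > look.py <<'E'
import sys
from cap import *
from geo import *
tag=sys.argv[1]
c=cap('top',tag);f=c['frame'];u0,v0,u1,v1=270,170,380,265
hsv=cv2.cvtColor(f,cv2.COLOR_BGR2HSV)[v0:v1,u0:u1]
m=((hsv[:,:,1]<45)&(hsv[:,:,2]>110)).astype(np.uint8)
n,l,s,ce=cv2.connectedComponentsWithStats(m)
S=np.array([.502,-.141]);nn=np.array([-.254,.967]);e=np.array([.967,.254])
for i in range(1,n):
    if 15<s[i,4]<90 and max(s[i,2],s[i,3])<=11 and min(s[i,2],s[i,3])>=4:
        uv=ce[i]+[u0,v0];M=onz(c,uv,.156);d=M[:2]-S;print('cand',s[i],uv.round(1),M.round(4),'stand y %.4f lat %.4f'%(d@nn,d@e))
cv2.imwrite(f'pics/l{tag}.png',cv2.resize(f[v0:v1,u0:u1],None,fx=5,fy=5,interpolation=cv2.INTER_CUBIC))
E
python3 look.py 11
```

```text
{'time_s': 24.575, 'joints': [29.384, 18.036, -52.607, 37.813, -33.459, 123.737], 'tcp_pos': [0.486, -0.047, 0.02], 'eef_rot': [158.668, -0.081, 7.489], 'contact_force': [0.189, 0.566, -0.252]}
toolz [ 0.0487 -0.3605 -0.9315] tilt 21.33 az -82.3
cand [44 52  6  6 26] [316.3 224.3] [ 0.4903 -0.0835  0.156 ] stand y 0.0586 lat 0.0033
```

View pics/l11.png

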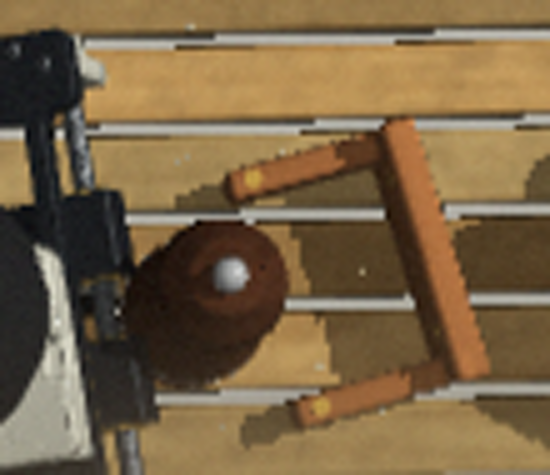

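>>> {"api": "apply_moves", "payload": {"plan": [[214,[0.01,0.14,0.05],0],[214,[0.02,0.23,0.09],0],[214,[0.02,0.23,0.09],0],[214,[0.01,0.19,0.07],0],[214,[0.01,0.14,0.05],0],[214,[0,0,0],0]]}}

```text
time_s: 25.38
tcp_pos: [0.4957, -0.0961, 0.0209]
eef_rot: [158.7, -0.1, 7.5]
contact_force: [0.3, 0.1, -0.2]
gripper_width: 0.0143
```

```bash
python3 st.py;python3 look.py 12
```

```text
{'time_s': 25.375, 'joints': [21.938, 18.057, -53.31, 42.661, -31.35, 126.307], 'tcp_pos': [0.496, -0.096, 0.021], 'eef_rot': [158.667, -0.08, 7.463], 'contact_force': [0.343, 0.051, -0.162]}
toolz [ 0.0485 -0.3605 -0.9315] tilt 21.33 az -82.3
cand [74 46  5  6 26] [346.1 218.2] [ 0.4991 -0.1332  0.156 ] stand y 0.0083 lat -0.0008
cand [54 78 10  5 17] [327.5 249.1] [ 0.4491 -0.1002  0.156 ] stand y 0.0529 lat -0.0408
```

View pics/l12.png

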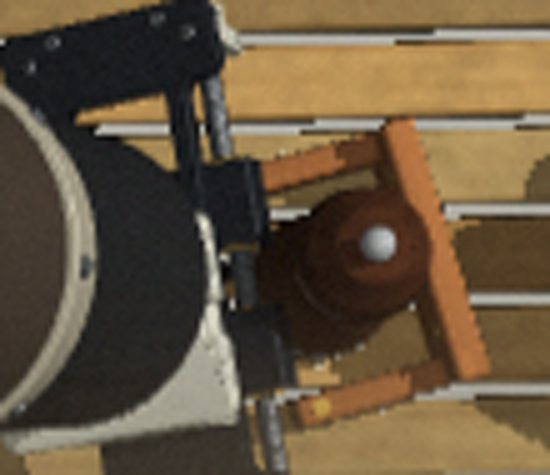

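>>> {"api": "apply_moves", "payload": {"plan": [[214,[0.01,0.05,0.02],0],[214,[0.01,0.05,0.02],0],[214,[0,0.03,0.01],0],[214,[0,0,0],0]]}}

```text
time_s: 25.92
tcp_pos: [0.4978, -0.102, 0.0209]
eef_rot: [158.7, -0.1, 7.5]
contact_force: [-0.4, 0.9, 0.4]
gripper_width: 0.0141
```

```bash
python3 st.py
```

```text
{'time_s': 25.925, 'joints': [20.964, 18.13, -53.278, 43.304, -31.065, 126.715], 'tcp_pos': [0.498, -0.102, 0.021], 'eef_rot': [158.686, -0.099, 7.541], 'contact_force': [-0.431, 0.948, 0.425]}
toolz [ 0.0493 -0.3601 -0.9316] tilt 21.31 az -82.2
```

>>> {"api": "apply_moves", "payload": {"plan": [[214,[0,0.03,0.01],0],[214,[0,0,0],0]]}}

```text
time_s: 26.18
tcp_pos: [0.498, -0.1036, 0.0209]
eef_rot: [158.7, -0.1, 7.5]
contact_force: [0.8, 0.6, 0.5]
gripper_width: 0.0143
```

Continue in small steps, watching for the rise in force at the back board.

>>> {"api": "apply_moves", "payload": {"plan": [[214,[0,0.03,0.01],0],[214,[0,0,0],0]]}}

```text
time_s: 26.42
tcp_pos: [0.4981, -0.1053, 0.021]
eef_rot: [158.7, -0.1, 7.5]
contact_force: [-0.1, 0.9, -0.2]
gripper_width: 0.0139
```

>>> {"api": "apply_moves", "payload": {"plan": [[214,[0,0.03,0.01],0],[214,[0,0,0],0]]}}

```text
time_s: 26.68
tcp_pos: [0.4986, -0.1064, 0.021]
eef_rot: [158.7, -0.1, 7.6]
contact_force: [-1.2, 4.6, -2.0]
gripper_width: 0.0139
```

>>> {"api": "apply_moves", "payload": {"plan": [[214,[0,0.02,0.01],0],[214,[0,0,0],0]]}}

```text
time_s: 26.92
tcp_pos: [0.4992, -0.1068, 0.0209]
eef_rot: [158.8, -0.2, 7.6]
contact_force: [-2.7, 9.1, -0.3]
gripper_width: 0.0139
```

```bash
python3 st.py; python3 look.py 13
```

```text
{'time_s': 26.925, 'joints': [20.14, 18.117, -53.34, 43.874, -30.721, 127.012], 'tcp_pos': [0.499, -0.107, 0.021], 'eef_rot': [158.773, -0.176, 7.61], 'contact_force': [-2.686, 9.134, -0.275]}
toolz [ 0.0508 -0.3585 -0.9322] tilt 21.23 az -81.9
cand [79 44  6  6 25] [351.4 216.2] [ 0.5021 -0.1421  0.156 ] stand y -0.0011 lat -0.0002
```

View pics/l13.png

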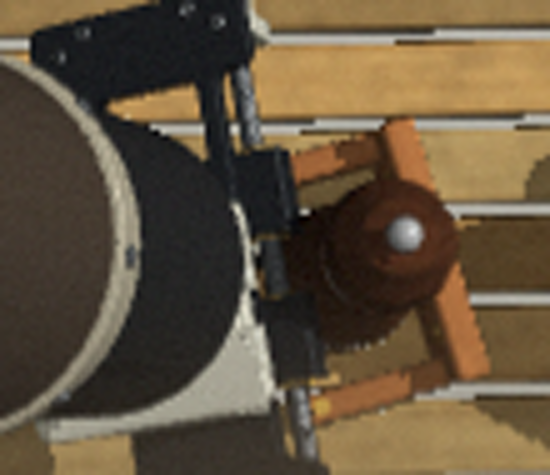

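>>> {"api": "apply_moves", "payload": {"plan": [[214,[0,-0.04,-0.02],0],[214,[0,-0.09,-0.04],0],[214,[0,-0.19,-0.07],0],[214,[0,-0.28,-0.11],0],[214,[0,-0.28,-0.11],0],[214,[0,-0.19,-0.07],0],[214,[0,0,0],0],[214,[0,0.15,-0.37],0],[214,[0,0.29,-0.75],0],[214,[0,0.29,-0.75],0],[214,[0,0.29,-0.75],0],[214,[0,0,0],0]]}}

```text
time_s: 28.48
tcp_pos: [0.4923, -0.0501, 0.1644]
eef_rot: [158.8, -0.4, 7.5]
contact_force: [0.0, -0.3, -0.0]
gripper_width: 0.0139
```

```bash
python3 st.py; python3 look.py 14; python3 - <<'E'
from cap import *
from geo import *
a=cap('scene','14')['frame'];t=cv2.imread('pics/top_14.png');cv2.imwrite('pics/f14.png',np.hstack([cv2.resize(a,(400,300)),cv2.resize(t,(400,300))]))
E
```

```text
{'time_s': 28.475, 'joints': [31.66, 6.527, -39.502, 23.944, -55.067, 140.048], 'tcp_pos': [0.492, -0.05, 0.164], 'eef_rot': [158.804, -0.411, 7.534], 'contact_force': [0.027, -0.305, -0.017]}
toolz [ 0.054  -0.3576 -0.9323] tilt 21.2 az -81.4
cand [79 44  5  6 26] [351.1 216.2] [ 0.5022 -0.1416  0.156 ] stand y -0.0007 lat 0.0001
```

View pics/l14.png

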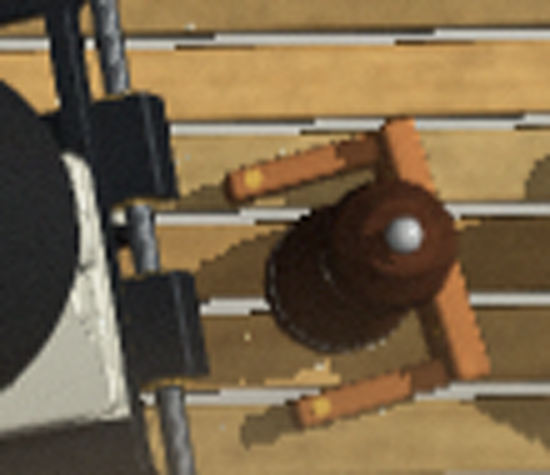

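View pics/f14.png

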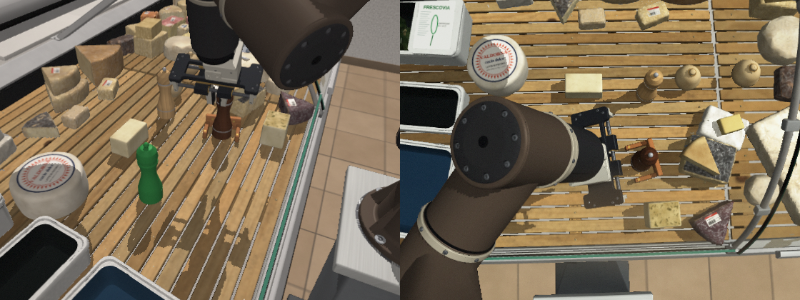

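```bash
python3 - <<'E'
import cv2,numpy as np
for n,R in(('scene',{'green':(190,195,230,290),'pepato':(155,165,208,220)}),('top',{'salt':(330,95,375,145),'pepato':(228,98,288,140),'herb':(345,278,397,322)})):
    a=cv2.imread(f'pics/{n}_0.png').astype(int);b=cv2.imread(f'pics/{n}_14.png').astype(int)
    for k,(u0,v0,u1,v1) in R.items(): print(n,k,np.abs(a-b)[v0:v1,u0:u1].mean().round(2),(np.abs(a-b)[v0:v1,u0:u1].max(2)>40).mean().round(3))
from plant import *
close_job();print(get_state()['time_s'])
E
```

```text
scene green 8.65 0.0
scene pepato 13.49 0.0
top salt 23.74 0.114
top pepato 32.87 0.522
top herb 32.61 0.396
the job is handed in; nothing more can be done
the job is handed in; nothing more can be done
```

```bash
python3 - <<'E'
import cv2,numpy as np
a=cv2.imread('pics/top_0.png',0);b=cv2.imread('pics/top_14.png',0);print(a.mean(),b.mean(),a[20:60,300:500].mean(),b[20:60,300:500].mean())
for k,(u0,v0,u1,v1) in {'salt':(330,95,375,145),'pepato':(228,98,288,140),'herb':(345,278,397,322),'ref cheese':(330,0,380,40)}.items():
    r=cv2.matchTemplate(b[v0-6:v1+6,u0-6:u1+6] if v0>6 else b[0:v1+6,u0-6:u1+6],a[v0:v1,u0:u1],cv2.TM_CCOEFF_NORMED);_,m,_,loc=cv2.minMaxLoc(r);print(k,round(m,3),loc[0]-6,loc[1]-min(6,v0))
E
```

```text
98.14314200680272 112.49433673469387 94.9045 124.41125
salt 0.998 0 0
pepato 0.999 0 0
herb 0.991 0 0
ref cheese 0.998 0 0
```

The pepper mill is parked upright against the stand's back board, the gripper has let go of it, and the job is handed in. The last clock reading before handing in was 28.5 s.

**How it was done:** With the tool straight down, the gripper's body would have met the mill's head before the fingers reached its foot. The moves give no tilt, so I drove the arm against its reach limit high up in free space, which left the tool tilted about 21°. I then pushed the foot at about 23 mm above the deck. The first part used one finger, so the gripper's body stayed clear of the green look-alike. The last part used the two nearly shut fingers as a cradle into the bay.

**Last checks:**
- **Fit in the stand:** after backing off, the mill measured 0.7 mm past the nominal parked spot and 0.1 mm off centre. That is within the roughly 2 mm calibration error.
- **Contact with the board:** the push force rose to about 9.5 N, directed along the board's normal. It read about 0 N once the gripper was clear.
- **Bystanders:** the salt mill and both cheeses (pepato, herb block) show no shift in the top view by template match. A plain picture difference on these three disagreed at first. The top picture was brighter overall in the later shot, and the template match allows for that.
- **Green look-alike:** it showed no change in the scene view.

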